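Tip the heel blocks into the carton

TASK

Lift the aluminium tray off its sloping rack by the bridge handle with all four rubber heel blocks in it, then tip it over the rectangular cardboard carton (not the round tin) so that all the blocks slide off its open end into the carton. Then put the empty tray back on the rack, open end uphill, lying flat on the deck between the side guides with its back wall pushed fully home against the stop, and let go. Leave the carton, tin, brush and shoe standing where they are.

Things in the scene. Friction and masses are not known exactly. Their poses are not given: they have to be found in the camera images.
- tray: open-ended aluminium tray, 170 (x) x 100 (y) mm, 3 mm sheet, 0.3 kg (0.4 loaded); back (-x) and side walls 25 mm high, the +x end open. Origin at the centre of its underside, x to the open end, z up out of it. Starts on the rack, open end uphill, back wall 10 mm short of the stop. Across its middle stands a bridge handle; blocks slide through beneath it (46 mm free height)
- tray_grip (a point): centre of the bridge handle's bar: 62 mm above the tray's underside, over its centre. The bar runs the whole width (y), 12 mm thick along the tray's x, 26 mm high (49 to 75 mm above the underside), on a thin post at each side wall. Fingers close along the tray's x
- tray_lip (a point): middle of the floor's edge at the open end of the tray, 85 mm from its centre, 3 mm above the underside
- rack_deck: sloping white deck of the fixed rack, 190 (x) x 130 (y) mm; x points uphill at 0.38 rad (22 deg) to the level, z square to the deck; origin on its top face, 80 mm above the bench. At the low end a stop 20 mm high, face at x = -87 mm; side guides 12 mm high, inner faces at y = +-59 mm. A tray home at the stop has its origin at x = -2, y = 0, z = 0 mm here
- carton: open rectangular cardboard carton, 210 (x) x 170 (y) x 100 mm high, walls and floor 5 mm, 0.9 kg, loose on the bench; origin at the centre of its underside, z up
- tin: bystander: empty round steel tin, rim radius 60 mm, 85 mm high, open; origin at the centre of its underside
- brush: bystander: hand brush lying on the bench near its far edge, origin under its middle
- shoe: bystander: dark brown shoe, 250 x 88 x 80 mm, standing on the bench near its far edge, origin under its middle
- heel0: black rubber shoe-heel block, D-shaped seen from above (straight side towards its -x, round side towards its +x), 36 (x) x 34 (y) x 18 mm, 25 g; origin at the centre of its underside; one of four loose, identical ones in the tray
- heel1: black rubber shoe-heel block, D-shaped seen from above (straight side towards its -x, round side towards its +x), 36 (x) x 34 (y) x 18 mm, 25 g; origin at the centre of its underside; one of four loose, identical ones in the tray
- heel2: black rubber shoe-heel block, D-shaped seen from above (straight side towards its -x, round side towards its +x), 36 (x) x 34 (y) x 18 mm, 25 g; origin at the centre of its underside; one of four loose, identical ones in the tray
- heel3: black rubber shoe-heel block, D-shaped seen from above (straight side towards its -x, round side towards its +x), 36 (x) x 34 (y) x 18 mm, 25 g; origin at the centre of its underside; one of four loose, identical ones in the tray
Not all that is in view belongs to the job. Leave any orange look-alike of the part that bears rack_deck alone.

How it is judged:
By the outcome, as a careful person would: the job done as asked, in the order asked, and still so for the second after the job is handed in, with the robot touching nothing.
It also fails if it takes over 54 s, if anything falls off the work surface, if the arm or the gripper's body presses on something with over 40 N, if the wrist force passes 120 N, or if a joint passes its speed limit or range.

ROBOT

A 7-joint arm with a two-finger parallel gripper is mounted at the origin on the work surface. World frame = base frame: x ahead of the robot, y to its left, z up, the work surface at z = 0. Lengths are in m, angles in rad, forces in N, time in s.
With the tool pointing down it reaches from about 0.425 to 0.875 m from the base axis. Payload 8.4 kg.
Tool frame: the origin (TCP) lies at the very end of the fingers, on their centre line; the grasp point (between the pads) lies 19 mm behind it; y points along the fingers, x is the direction in which the jaws open and shut, and the axes are right-handed (so a half turn about y gives the same grasp; the last joint's range is limited). The gripper opens to 87 mm and grips with 3 to 60 N. Pads are 19 mm wide; open, the fingers measure 117 mm over their backs; the gripper's body (75 mm by 190 mm) begins 51 mm behind the grasp point.
Start: joints at [-1.385, 0.333, 0.04, 1.465, -0.013, 1.343, -0.059], TCP at [0.183, 0.624, 0.193] pointing down, gripper open.
Joint ranges: [-2.58, 2.58], [-0.38, 2.09], [-1.3, 1.39], [0.25, 2.4], [-1.5, 4.64], [0.08, 2.09], [-2.65, 2.65]. Speed limits (rad/s): [2.22, 2.22, 2.79, 2.79, 3.14, 3.14, 3.14].

INTERFACE

Orientations are given as [roll, pitch, yaw] about the fixed x, y, z axes, in that order (R = Rz(yaw) Ry(pitch) Rx(roll)).
In Python, from plant import robot gives the robot as it stands.
- The arm moves only by the shell command python3 -m crank 'ROWS' [FORCE]. ROWS is JSON, a list of rows, each a list of 3 entries, a list of its own where there are three numbers: the turn, a rotation vector about the tool's x, y, z in degrees, then the shift along the tool's x, y, z in m, then the closure, from 0 (fully open) to 1 (shut). A call has 1 to 8 rows; each row is the pose to reach, as a shift and turn from the pose measured when the call began, along the tool's axes at that moment; what a row does not reach only later rows make up. A row lasts 1/8 s, in which the tool goes at most 62.5 mm and 10.7 degrees, less where a joint would pass 70% of its speed; a pose out of reach is approached as far as the arm can. A call with a gripper value outside its range is refused whole. The fingers move at their own pace and stop on an object; FORCE is the grip in N (left out, the last holds). Time passes only in rows, so rows that repeat a pose let the fingers close. It gives the time, the measured TCP pose, the force and the opening at its end, in the units of the state.
- robot.sense(): the state, without advancing time (a new reading comes with each control period).
- robot.snapshot(name): name is "side" or "top"; returns the picture (480x640x3 uint8, red, green, blue); there is no depth.
- robot.get_calibration(name): a dict with "mtx" (3x3 intrinsics, pixels), "world_from_camera" (4x4, takes a point from camera to world coordinates). Camera axes: x right, y down, z forward; pixel columns grow to the right and rows downward; lengths in m; the calibration is good to about 2 mm. A picture is of the moment at which its call begins. get_calibration takes no time and is no camera call.
- robot.finish_job(): hands the job in, once; it reports no verdict.
The state is a dict: "clock": time; "joint_positions": joint angles; "joint_vel": joint speeds; "joint_torque": joint torques, N m; "eef_pos": TCP position; "eef_rot": TCP orientation; "contact_force": force on the tool from outside, world axes, zero at the start; "wrist_torque": the same for the moment, N m; "grip_width": finger opening in m.
Only numpy, scipy, OpenCV 4.12 (cv2) and the standard library are available. Lean on these libraries where they do the work, as an engineer would, in place of code of your own. Each camera call takes 0.05 s, during which the arm holds its last target.

## Working session

There is one attempt and no reset: what is moved stays moved. The work goes in short steps, Python scripts to look and compute and a shell command to move; the robot and the scene stay as the last step left them, time stands still between calls to the robot, and variables do not carry over. Pictures are saved under pics/ and viewed, and the job is handed in when it is done.

```bash
ls; mkdir -p pics; python3 - <<'E'
from plant import robot
import cv2,numpy as np
np.set_printoptions(precision=4,suppress=True)
for n in("side","top"):
    im=robot.snapshot(n); cv2.imwrite(f"pics/{n}0.png",im[:,:,::-1]); c=robot.get_calibration(n); print(c)
s=robot.sense();print(s)
E
```

```text
pics
{'mtx': array([[622.6643,   0.    , 320.4266],
       [  0.    , 622.6643, 240.8047],
       [  0.    ,   0.    ,   1.    ]]), 'world_from_camera': array([[ 0.915 , -0.2676,  0.3019,  0.253 ],
       [-0.4033, -0.581 ,  0.707 , -0.7418],
       [-0.0138, -0.7687, -0.6395,  0.7899],
       [ 0.    ,  0.    ,  0.    ,  1.    ]])}
{'mtx': array([[531.154 ,   0.    , 310.7464],
       [  0.    , 531.154 , 237.694 ],
       [  0.    ,   0.    ,   1.    ]]), 'world_from_camera': array([[-0.0208, -0.9881,  0.1523,  0.4276],
       [-0.9995,  0.0244,  0.0215, -0.0009],
       [-0.025 , -0.1518, -0.9881,  1.0264],
       [ 0.    ,  0.    ,  0.    ,  1.    ]])}
{'clock': 0.1, 'joint_positions': array([-1.3852,  0.3338,  0.0398,  1.4662, -0.0134,  1.3433, -0.0585]), 'joint_vel': array([ 0.0005, -0.0014,  0.001 , -0.0029,  0.0002,  0.0014, -0.0002]), 'joint_torque': array([  0.0039, -65.7814,   1.3399, -40.471 ,  -0.0596,   0.041 ,
         0.0001]), 'eef_pos': array([0.1825, 0.6234, 0.1918]), 'eef_rot': array([-1.5709,  0.0015,  1.286 ]), 'contact_force': array([0.0873, 0.6534, 0.2927]), 'wrist_torque': array([ 0.0206,  0.0434, -0.061 ]), 'grip_width': 0.08691629754720069}
```

View pics/side0.png

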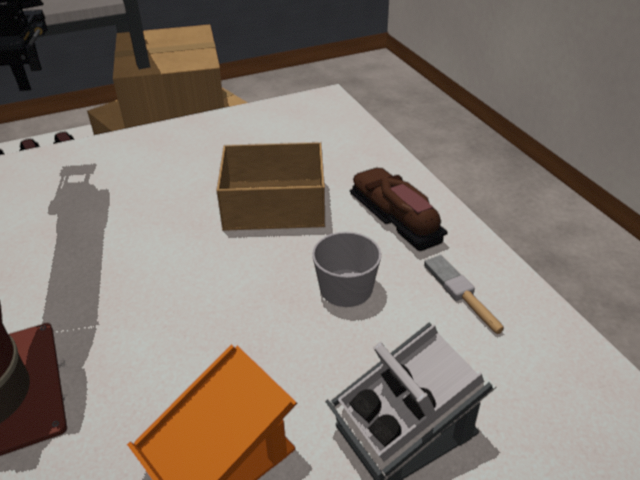

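View pics/top0.png

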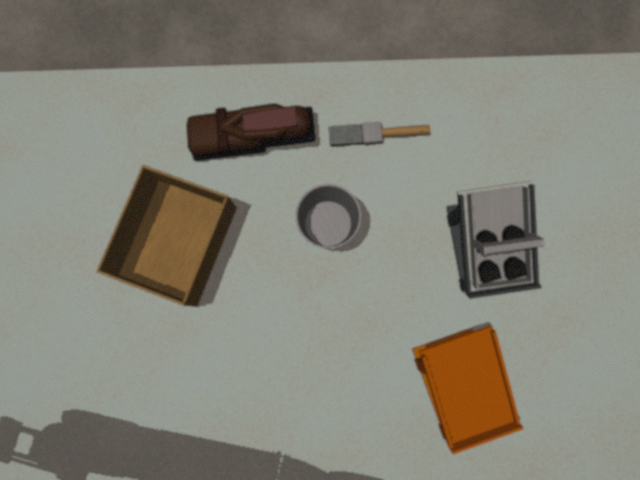

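```bash
cat > h.py <<'E'
import numpy as np,cv2
from scipy.spatial.transform import Rotation as R
np.set_printoptions(precision=4,suppress=True)
from plant import robot
C={n:robot.get_calibration(n) for n in("side","top")}
def ray(n,p):
    c=C[n];T=c["world_from_camera"];d=T[:3,:3]@np.linalg.inv(c["mtx"])@np.array([p[0],p[1],1.]);return T[:3,3],d/np.linalg.norm(d)
def onz(n,p,z):
    o,d=ray(n,p);return o+d*(z-o[2])/d[2]
def tri(ps,pt):
    A=np.zeros((3,3));b=np.zeros(3);L=[ray("side",ps),ray("top",pt)]
    for o,d in L:
        P=np.eye(3)-np.outer(d,d);A+=P;b+=P@o
    x=np.linalg.solve(A,b);return x,[float(np.linalg.norm((np.eye(3)-np.outer(d,d))@(x-o))) for o,d in L]
def proj(n,X):
    c=C[n];T=np.linalg.inv(c["world_from_camera"]);q=c["mtx"]@(T[:3,:3]@np.asarray(X)+T[:3,3]);return q[:2]/q[2]
def pose():
    s=robot.sense();return s["eef_pos"],R.from_euler("xyz",s["eef_rot"]).as_matrix(),s
E
python3 - <<'E'
import cv2
a=cv2.imread("pics/top0.png");b=cv2.imread("pics/side0.png")
def crop(im,x0,y0,x1,y1,s,f):
    c=cv2.resize(im[y0:y1,x0:x1],None,fx=s,fy=s,interpolation=cv2.INTER_CUBIC)
    for k in range(0,x1-x0,10):
        cv2.line(c,(k*s,0),(k*s,6),(0,0,255),1)
        if k%20==0: cv2.putText(c,str(x0+k),(k*s,16),0,.35,(0,0,255),1)
    for k in range(0,y1-y0,10):
        cv2.line(c,(0,k*s),(6,k*s),(0,0,255),1)
        if k%20==0: cv2.putText(c,str(y0+k),(8,k*s+4),0,.35,(0,0,255),1)
    cv2.imwrite(f,c)
crop(a,430,170,560,310,4,"pics/tc.png");crop(b,320,320,500,480,4,"pics/sc.png");crop(a,90,150,250,310,3,"pics/cc.png")
E
```

```text
(no output)
```

View pics/tc.png

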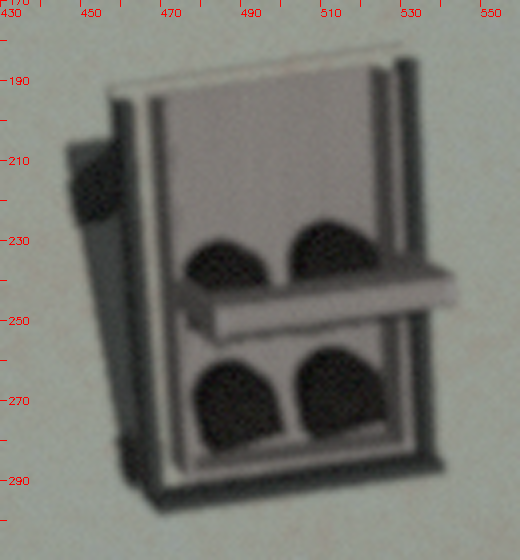

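View pics/sc.png

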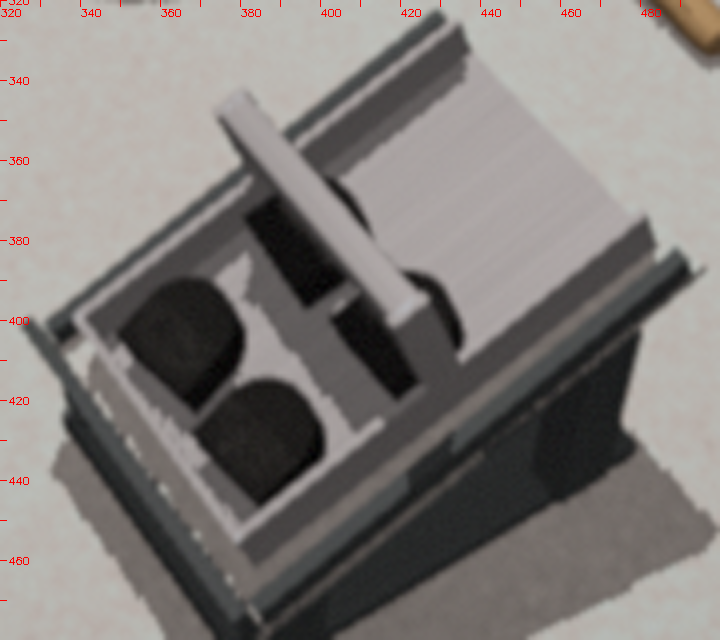

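View pics/cc.png

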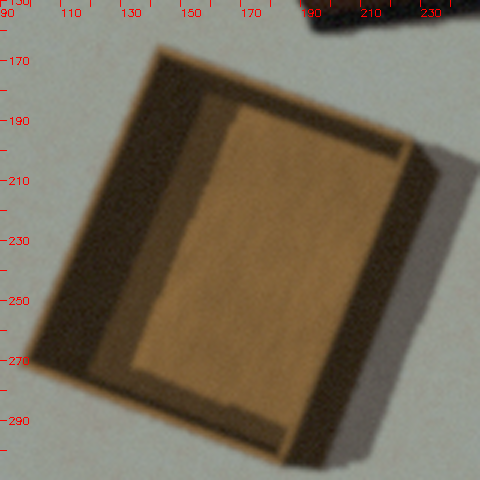

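```bash
python3 - <<'E'
from h import *
print("carton",[onz("top",p,.1) for p in [(142.7,165.3),(227.3,196),(184,304),(99.3,270)]])
S=lambda x,y:(320+x/4,320+y/4)
T=lambda x,y:(430+x/4,170+y/4)
for n,s,t in [("bar far dn",(217,108),(218,338)),("bar far up",(250,95),(208,303)),("bar near dn",(392,325),(457,300)),("bar near up",(430,298),(455,272)),
 ("back wall top far",(75,318),(162,487)),("back wall near",(240,540),(405,450)),("stop far top",(30,320),(140,497)),("stop near top",(248,612),(440,465)),
 ("guide near uphill",(690,265),(415,58)),("guide far uphill",(435,18),(112,95))]:
    x,e=tri(S(*s),T(*t));print(n,x,e)
# tin rim etc
print(onz("top",(330,216),.085))
E
```

```text
carton [array([0.7111, 0.322 , 0.1   ]), array([0.6498, 0.1674, 0.1   ]), array([0.459 , 0.2426, 0.1   ]), array([0.5219, 0.394 , 0.1   ])]
bar far dn [ 0.5288 -0.2676  0.1516] [0.0014786634387367226, 0.0014786634387368453]
bar far up [ 0.5433 -0.2652  0.1488] [0.0009248138393801296, 0.0009248138393799017]
bar near dn [ 0.5402 -0.3658  0.1507] [0.0007395782413731856, 0.000739578241373147]
bar near up [ 0.5524 -0.3646  0.1553] [0.0005488617711106572, 0.0005488617711106299]
back wall top far [ 0.4751 -0.2656  0.0637] [0.004378353514172775, 0.00437835351417274]
back wall near [ 0.4864 -0.3704  0.0732] [0.0020402543942970885, 0.002040254394297132]
stop far top [ 0.4669 -0.2561  0.0566] [3.7679789915534183e-05, 3.7679789915561356e-05]
stop near top [ 0.4799 -0.3889  0.0642] [0.002045782788700584, 0.002045782788700622]
guide near uphill [ 0.651  -0.3691  0.1232] [0.0007187794695089255, 0.0007187794695087545]
guide far uphill [ 0.6374 -0.2385  0.1185] [0.0012446146865075956, 0.0012446146865075218]
[ 0.6114 -0.0159  0.085 ]
```

```bash
python3 -m crank '[[[0,5,0],[-0.025,-0.012,-0.045],0],[[0,10,0],[-0.055,-0.027,-0.1],0],[[0,15,0],[-0.083,-0.04,-0.15],0],[[0,20,0],[-0.11,-0.054,-0.2],0],[[0,26,0],[-0.14,-0.067,-0.25],0],[[0,32,0],[-0.166,-0.08,-0.3],0],[[0,37,0],[-0.195,-0.094,-0.35],0],[[0,42,0],[-0.221,-0.108,-0.396],0]]' 60; python3 -c "
from h import *
p,M,s=pose();print(p,s['eef_rot'],s['joint_positions'],s['clock'],s['contact_force'])"
```

```text
clock: 1.1
eef_pos: [0.5016, 0.2982, 0.3004]
eef_rot: [-1.572, 0.001, 0.55]
contact_force: [0.4, 1.0, 0.8]
grip_width: 0.0872
[0.5016 0.2982 0.3004] [-1.5719  0.0013  0.5495] [-0.9509  0.1646  0.3937  1.472  -0.0618  1.5188 -0.0091] 1.1 [0.3899 1.0449 0.7557]
```

```bash
cat > kin.py <<'E'
import numpy as np
from scipy.spatial.transform import Rotation as R
D=[([-1.3852,.3338,.0398,1.4662,-.0134,1.3433,-.0585],[.1825,.6234,.1918],[-1.5709,.0015,1.286]),
([-0.9509,0.1646,0.3937,1.472,-0.0618,1.5188,-0.0091],[0.5016,0.2982,0.3004],[-1.5719,0.0013,0.5495])]
def frames(q,sg,off=0):
    ax="zyzyzyz";M=R.from_euler("z",off);out=[]
    for a,x,s in zip(ax,q,sg):
        M=M*R.from_euler(a,s*x);out.append(M.as_matrix())
    return out
if __name__=="__main__":
    import itertools
    for s5,s7,s1,s3 in itertools.product([1,-1],repeat=4):
        r=[]
        for q,p,e in D:
            M=frames(q,[s1,1,s3,1,s5,1,s7])[-1]; W=R.from_euler("xyz",e).as_matrix()
            # tool y = model z
            r.append(M.T@W)
        print(s1,s3,s5,s7,np.degrees((R.from_matrix(r[0])*R.from_matrix(r[1]).inv()).magnitude()).round(2)); 
        if (s1,s3)==(-1,-1):print(r[0].round(3).tolist(),r[1].round(3).tolist())
E
python3 kin.py
```

```text
1 1 1 1 84.39
1 -1 1 1 44.49
-1 1 1 1 34.63
-1 -1 1 1 7.93
[[-0.992, -0.002, -0.123], [-0.123, 0.026, 0.992], [0.002, 1.0, -0.026]] [[-1.0, -0.002, -0.025], [-0.025, 0.123, 0.992], [0.002, 0.992, -0.123]]
1 1 1 -1 90.05
1 -1 1 -1 50.1
-1 1 1 -1 40.29
-1 -1 1 -1 5.59
[[-1.0, 0.002, -0.006], [-0.006, 0.026, 1.0], [0.002, 1.0, -0.026]] [[-1.0, 0.001, -0.007], [-0.006, 0.123, 0.992], [0.002, 0.992, -0.123]]
1 1 -1 1 84.52
1 -1 -1 1 44.11
-1 1 -1 1 35.05
-1 -1 -1 1 5.66
[[-0.993, 0.0, -0.117], [-0.117, -0.0, 0.993], [0.0, 1.0, 0.0]] [[-1.0, -0.0, -0.018], [-0.018, 0.0, 1.0], [0.0, 1.0, -0.0]]
1 1 -1 -1 90.16
1 -1 -1 -1 49.77
-1 1 -1 -1 40.64
-1 -1 -1 -1 0.01
[[-1.0, 0.0, -0.0], [-0.0, -0.0, 1.0], [0.0, 1.0, 0.0]] [[-1.0, 0.0, -0.0], [-0.0, 0.0, 1.0], [0.0, 1.0, -0.0]]
```

```bash
cat >> kin.py <<'E'
SG=[-1,1,-1,1,-1,1,-1]
A=[];b=[]
for q,p,e in D:
    f=frames(q,SG);A.append(np.c_[[0,0,1],f[1][:,2],f[3][:,2],f[5][:,2]]);b+=p
L,res,rk,sv=np.linalg.lstsq(np.vstack(A),np.array(b),rcond=None)
X=np.array([[-1,0,0],[0,0,1],[0,1,0]])
LO=np.array([-2.58,-.38,-1.3,.25,-1.5,.08,-2.65]);HI=np.array([2.58,2.09,1.39,2.4,4.64,2.09,2.65])
def fk(q):
    f=frames(q,SG);return L[0]*np.array([0,0,1])+L[1]*f[1][:,2]+L[2]*f[3][:,2]+L[3]*f[5][:,2], f[6]@X
from scipy.optimize import least_squares
def ik(p,M,q0,w=.02):
    q0=np.clip(q0,LO+.03,HI-.03)
    def r(q):
        a,B=fk(q);return np.r_[(a-p)*10,R.from_matrix(M.T@B).as_rotvec()*3,w*(q-q0)*0.3]
    s=least_squares(r,q0,bounds=(LO+.02,HI-.02));a,B=fk(s.x)
    return s.x,np.linalg.norm(a-p),np.degrees(R.from_matrix(M.T@B).magnitude())
def tray(h,th,flip=1):
    """heading h deg, nose-down th deg -> tray R ; tool R"""
    T=R.from_euler("zy",[0,0]).as_matrix()
    T=(R.from_euler("z",h,degrees=True)*R.from_euler("y",th,degrees=True)).as_matrix()
    x=flip*T[:,0];y=-T[:,2];return T,np.c_[x,y,np.cross(x,y)]
E
cat > t.py <<'E'
from kin import *
print(L,res,rk)
np.set_printoptions(precision=2,suppress=True)
c=np.array([.585,.281])
for flip in(1,-1):
    T,M=tray(6,-21.8,flip);p=np.array([.569,-.313,.083])+.043*T[:,2]
    best=None
    for q0 in([.5,.3,0,1.4,0,1.2,0],[.5,.3,0,1.4,0,1.2,2.3],[.5,.3,0,1.4,0,1.2,-2.3]):
        s=ik(p,M,q0)
        print("grasp",flip,s[0],round(s[1],4),round(s[2],2))
        if best is None or s[1]+s[2]<best[1]+best[2]:best=s
    for h in(115,135,159,180,205,225,249,270):
      for th in(0,55,):
        T,M=tray(h,th,flip);hd=T[:2,0]/np.linalg.norm(T[:2,0])
        lip=np.r_[c-.045*hd,.13];o=lip-T@[.085,0,.003];p=o+.043*T[:,2]
        bb=None
        for q7 in(-2,0,2):
          for q5 in(-1,0,1):
            s=ik(p,M,[-.45,.3,0,1.4,q5,1.2,q7])
            if bb is None or s[1]*100+s[2]<bb[1]*100+bb[2]-.1:bb=s
        print(flip,h,th,p,bb[0],round(bb[1],3),round(bb[2],1))
E
python3 t.py
```

```text
Still running in the background as job /tmp/bash_jobs.1000/af27f45dca02 (pid 623). You'll get a notice when it ends.
```

```bash
kill -- -$(cat /tmp/bash_jobs.1000/af27f45dca02/pid); cat /tmp/bash_jobs.1000/af27f45dca02/std*; nproc
```

```text
4
```

```bash
export OMP_NUM_THREADS=1 OPENBLAS_NUM_THREADS=1; sed -i 's/s=least_squares(r,q0,bounds=(LO+.02,HI-.02))/s=least_squares(r,q0,bounds=(LO+.02,HI-.02),max_nfev=40)/' kin.py; sed -i 's/for q5 in(-1,0,1)/for q5 in(0,)/; s/for h in.*:$/for h in(159,205,249):/' t.py; time timeout 60 python3 -u t.py
```

```text
[32.01152708  0.42930672  0.56473457 32.10089981] [0.00201044] 4
grasp 1 [ 2.53  0.56 -0.01  1.32 -0.01  1.29  2.63] 0.0023 19.68
grasp 1 [ 2.43  0.67  0.1   1.17 -0.08  1.34  2.63] 0.0016 19.64
grasp 1 [-2.53  0.46 -0.19  1.48  0.09  1.25 -2.63] 0.0012 19.84
1 159 0 [0.71 0.23 0.17] [-0.26  0.42 -0.11  1.39  0.05  1.33  2.41] 0.0 0.0
1 159 55 [0.64 0.26 0.22] [-2.55  0.69 -0.29  0.99  0.19  1.52 -0.01] 0.003 52.6
1 205 0 [0.7  0.34 0.17] [-0.23  0.39  0.31  1.44 -0.13  1.32 -2.62] 0.0 0.6
1 205 55 [0.64 0.31 0.22] [ 2.54  0.65  0.29  1.06 -0.17  1.5   0.08] 0.003 52.3
1 249 0 [0.63 0.4  0.17] [-0.57  0.47  0.01  1.32 -0.01  1.35 -2.5 ] 0.0 0.0
1 249 55 [0.61 0.34 0.22] [ 1.84  0.71  0.09  0.94 -0.07  1.53 -0.03] 0.004 52.5
grasp -1 [ 2.56  0.56  0.45  1.38 -0.26  1.29 -0.01] 0.0013 19.56
grasp -1 [-2.37  0.45 -0.37  1.52  0.16  1.25  0.48] 0.0002 19.87
grasp -1 [ 2.56  0.57  0.23  1.33 -0.14  1.29 -0.24] 0.0026 19.58
-1 159 0 [0.71 0.23 0.17] [-0.32  0.44 -0.01  1.36  0.    1.34 -0.7 ] 0.0 0.0
-1 159 55 [0.64 0.26 0.22] [-2.29  0.91  0.02  0.62  0.    1.64 -2.63] 0.006 52.7
-1 205 0 [0.7  0.34 0.17] [-0.45  0.54  0.    1.23 -0.    1.37 -0.01] 0.0 0.0
-1 205 55 [0.64 0.31 0.22] [-2.56  0.6  -0.55  1.18  0.31  1.48 -2.63] 0.003 52.6
-1 249 0 [0.63 0.4  0.17] [-0.54  0.44 -0.07  1.36  0.03  1.34  0.6 ] 0.0 0.0
-1 249 55 [0.61 0.34 0.22] [ 1.49  0.74 -0.07  0.89  0.02  1.55  2.63] 0.003 52.7
real	0m11.998s
user	0m10.778s
sys	0m0.305s
```

```bash
export OMP_NUM_THREADS=1; python3 - <<'E'
s=open('kin.py').read()
s=s.replace("X=np.array([[-1","A=np.vstack(A);b=np.array(b);L3=.39;L=np.linalg.lstsq(A[:,:3],b-L3*A[:,3],rcond=None)[0];L=np.r_[L,L3]\nX=np.array([[-1",1)
open('kin.py','w').write(s)
E
timeout 60 python3 -u t.py
python3 -m crank '[[[0,2,0],[-0.015,0,-0.03],0],[[0,5,0],[-0.04,0,-0.075],0],[[0,9,0],[-0.063,0,-0.12],0],[[0,13,0],[-0.085,0,-0.165],0],[[0,16,0],[-0.11,0,-0.21],0],[[0,20,0],[-0.132,0,-0.255],0],[[0,23,0],[-0.155,0,-0.3],0],[[0,25.5,0],[-0.174,0,-0.337],0]]'
```

```text
[0.43160544 0.2921515  0.55398441 0.39      ] [0.00201044] 4
grasp 1 [ 0.63  0.09  0.05  1.93 -0.35  0.88  0.97] 0.0 0.0
grasp 1 [ 0.57  0.09  0.11  1.93 -0.36  0.88  0.98] 0.0 0.0
grasp 1 [ 0.7   0.09 -0.02  1.93 -0.34  0.88  0.97] 0.0 0.0
1 159 0 [0.71 0.23 0.17] [ 0.03  0.82 -0.59  0.99  0.42  1.44  2.32] 0.0 0.0
1 159 55 [0.64 0.26 0.22] [-0.67  0.1  -0.15  2.    1.16  1.    1.29] 0.0 0.0
1 205 0 [0.7  0.34 0.17] [ 0.16  1.13 -1.28  1.04  1.14  1.52  2.63] 0.023 9.9
1 205 55 [0.64 0.31 0.22] [ 0.02 -0.36 -0.49  2.38 -0.66  0.16 -2.63] 0.005 0.5
1 249 0 [0.63 0.4  0.17] [-0.58  0.76  0.02  0.96 -0.01  1.42 -2.5 ] 0.0 0.0
1 249 55 [0.61 0.34 0.22] [-0.24  0.05  0.16  2.05 -1.17  0.94 -1.32] 0.0 0.0
grasp -1 [ 0.55  0.09  0.13  1.93 -0.36  0.88 -2.16] 0.0 0.0
grasp -1 [ 1.65  0.48 -1.28  2.1   1.18  0.6   2.63] 0.092 24.39
grasp -1 [ 0.61  0.09  0.07  1.93 -0.35  0.88 -2.17] 0.0 0.0
-1 159 0 [0.71 0.23 0.17] [-0.26  0.74 -0.1   0.99  0.07  1.41 -0.71] 0.0 0.0
-1 159 55 [0.64 0.26 0.22] [-0.69  0.1  -0.14  2.    1.16  1.   -1.85] 0.0 0.0
-1 205 0 [0.7  0.34 0.17] [-0.35  0.9  -0.19  0.78  0.15  1.47 -0.05] 0.0 0.0
-1 205 55 [0.64 0.31 0.22] [-0.8  -0.34  0.36  2.38  0.6   0.16 -0.51] 0.004 0.6
-1 249 0 [0.63 0.4  0.17] [-0.38  0.78 -0.31  0.96  0.22  1.43  0.57] 0.0 0.0
-1 249 55 [0.61 0.34 0.22] [-0.22  0.05  0.14  2.05 -1.17  0.94  1.82] 0.0 0.0
clock: 2.1
eef_pos: [0.5281, -0.0816, 0.3004]
eef_rot: [-1.571, 0.001, 0.103]
contact_force: [0.2, 1.1, 0.4]
grip_width: 0.087
```

```bash
python3 -m crank '[[[0,0,-3],[-0.005,0.005,-0.025],0],[[0,0,-7],[-0.012,0.018,-0.07],0],[[0,0,-11],[-0.02,0.03,-0.115],0],[[0,0,-15],[-0.03,0.043,-0.16],0],[[0,0,-18.5],[-0.038,0.055,-0.2],0],[[0,0,-21.8],[-0.043,0.066,-0.234],0],[[0,0,-21.8],[-0.043,0.066,-0.234],0]]'
export OMP_NUM_THREADS=1; python3 - <<'E'
from h import *
p,M,s=pose();print(p,s['eef_rot'],s['joint_positions']);print(M)
for n in("side","top"):
    im=robot.snapshot(n); cv2.imwrite(f"pics/{n}1.png",im[:,:,::-1])
import kin
f=kin.frames(s['joint_positions'],kin.SG)
A=[];b=[]
for q,pp in [(d[0],d[1]) for d in kin.D]+[(s['joint_positions'],p)]:
    f=kin.frames(q,kin.SG);A.append(np.c_[[0,0,1],f[1][:,2],f[3][:,2],f[5][:,2]]);b+=list(pp)
print(np.linalg.lstsq(np.vstack(A),np.array(b),rcond=None)[:2])
# also with elbow offset terms
A=[]
for q,pp in [(d[0],d[1]) for d in kin.D]+[(s['joint_positions'],p)]:
    f=kin.frames(q,kin.SG);A.append(np.c_[[0,0,1],f[1][:,2],f[3][:,2],f[5][:,2],f[2][:,0]-f[3][:,0]])
print(np.linalg.lstsq(np.vstack(A),np.array(b),rcond=None)[:2])
im=cv2.imread("pics/side1.png");c=cv2.resize(im[260:480,250:550],None,fx=2.6,fy=2.6);cv2.imwrite("pics/s1c.png",c)
E
```

```text
clock: 2.98
eef_pos: [0.5065, -0.3208, 0.2329]
eef_rot: [-1.569, -0.378, 0.098]
contact_force: [0.5, 0.6, -0.0]
grip_width: 0.0877
[ 0.5065 -0.3208  0.2329] [-1.5691 -0.3784  0.0977] [-0.4287 -0.0776  1.0655  1.8597 -0.2151  1.0478  0.8253]
[[ 0.9248  0.3675 -0.0982]
 [ 0.0906  0.0377  0.9952]
 [ 0.3695 -0.9292  0.0016]]
(array([0.2921, 0.2986, 0.5537, 0.2503]), array([0.0034]))
(array([0.2396, 0.269 , 0.5002, 0.2208, 0.0519]), array([0.0031]))
```

View pics/s1c.png

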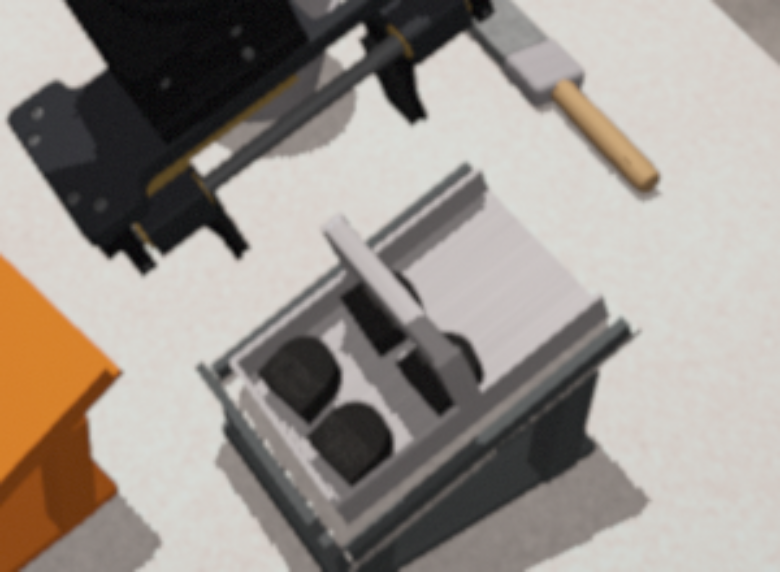

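View pics/top1.png

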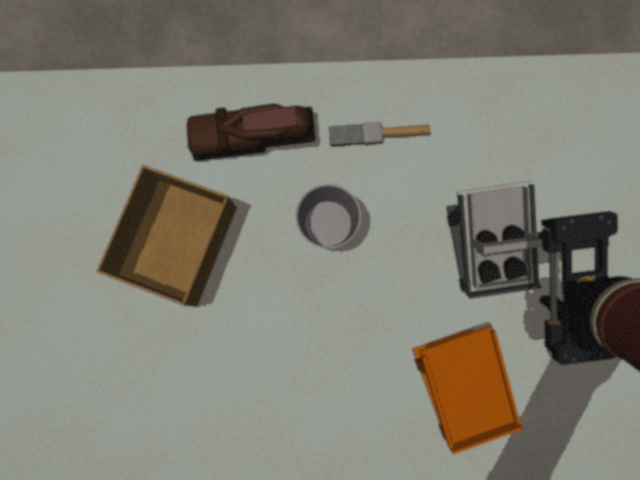

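```bash
python3 - <<'E'
from h import *
p,M,s=pose()
for n in C:
    print(n,proj(n,p),proj(n,p+M[:,0]*.044),proj(n,p-M[:,0]*.044), "bar",proj(n,[.5412,-.3158,.1516]))
im=cv2.imread("pics/top1.png");c=cv2.resize(im[170:380,430:630],None,fx=2.8,fy=2.8);cv2.imwrite("pics/t1c.png",c)
E
```

```text
side [380.639  336.2752] [410.031  313.8408] [350.8534 359.01  ] bar [399.194 370.59 ]
top [536.1542 259.343 ] [535.2501 230.5949] [537.036  287.3874] bar [513.652 245.496]
```

View pics/t1c.png

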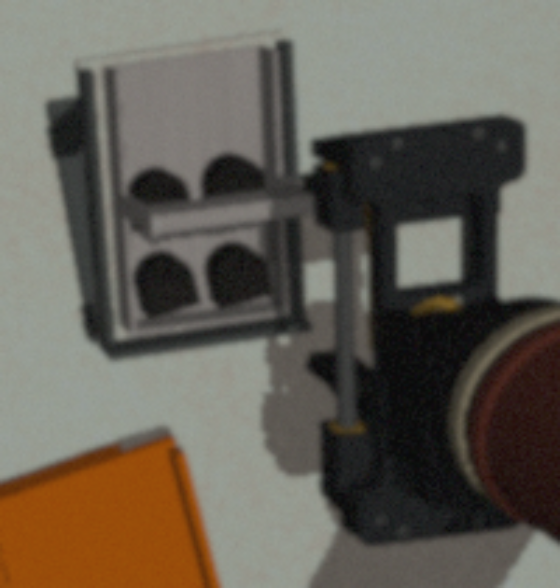

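```bash
python3 -m crank '[[[0,0,0],[0.001,0.025,0],0],[[0,0,0],[0.002,0.06,0.001],0],[[0,0,0],[0.003,0.09,0.001],0],[[0,0,0],[0.003,0.11,0.001],0],[[0,0,0],[0.003,0.118,0.001],0]]'
python3 - <<'E'
from h import *
for n in("side","top"):
    im=robot.snapshot(n)[:,:,::-1]; cv2.imwrite(f"pics/{n}2.png",im)
    if n=="side":a=im[290:480,300:520]
    else:b=im[180:370,440:630]
cv2.imwrite("pics/c2.png",np.hstack([cv2.resize(a,(440,380)),cv2.resize(b,(380,380))])[:,:800])
E
```

```text
clock: 3.7
eef_pos: [0.5555, -0.3091, 0.1238]
eef_rot: [-1.568, -0.376, 0.106]
contact_force: [-0.5, 0.3, 0.6]
grip_width: 0.0873
```

View pics/c2.png

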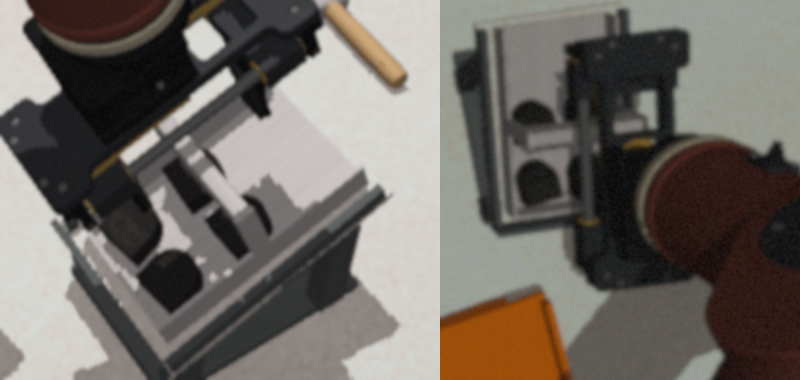

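```bash
python3 -m crank '[[[0,0,0],[0,0,0],1],[[0,0,0],[0,0,0],1],[[0,0,0],[0,0,0],1],[[0,0,0],[0,0,0],1],[[0,0,0],[0,0,0],1],[[0,0,0],[0,0,0],1]]' 60
python3 - <<'E'
from h import *
p,M,s=pose();print(p,s['eef_rot'],s['joint_positions'],s['wrist_torque'],s['contact_force'])
for n in("side","top"):
    im=robot.snapshot(n)[:,:,::-1]; cv2.imwrite(f"pics/{n}3.png",im)
    if n=="side":a=im[290:480,300:520]
    else:b=im[180:370,440:630]
cv2.imwrite("pics/c3.png",np.hstack([cv2.resize(a,(440,380)),cv2.resize(b,(380,380))])[:,:800])
E
```

```text
clock: 4.55
eef_pos: [0.5552, -0.3103, 0.1248]
eef_rot: [-1.569, -0.377, 0.105]
contact_force: [-0.0, -0.4, 0.2]
grip_width: 0.035
[ 0.5552 -0.3103  0.1248] [-1.5688 -0.3769  0.1049] [-0.3423  0.2399  1.0651  1.9308 -0.6179  0.9079  1.1308] [-0.1472  0.4981  0.0513] [-0.0192 -0.3955  0.1542]
```

View pics/c3.png

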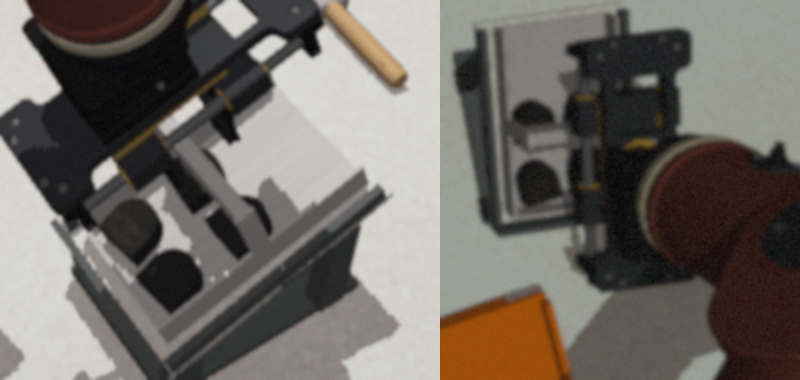

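```bash
python3 -m crank '[[[0,0,0],[0,0,0],1],[[0,0,0],[0,0,0],1],[[0,0,0],[0,0,0],1],[[0,0,0],[0,0,0],1]]' 60
python3 - <<'E'
from h import *
p,M,s=pose();print(p,s['eef_rot'],s['grip_width'],s['wrist_torque'],s['contact_force'])
im=robot.snapshot("side")[:,:,::-1]
cv2.imwrite("pics/c4.png",cv2.resize(im[290:480,300:520],None,fx=3,fy=3))
E
```

```text
clock: 5.15
eef_pos: [0.554, -0.3105, 0.1242]
eef_rot: [-1.568, -0.375, 0.104]
contact_force: [-4.8, 0.8, 1.2]
grip_width: 0.0092
[ 0.554  -0.3105  0.1242] [-1.5682 -0.3752  0.1041] 0.009204794802417223 [-0.1106  1.4928  0.0322] [-4.7704  0.7526  1.1979]
```

View pics/c4.png

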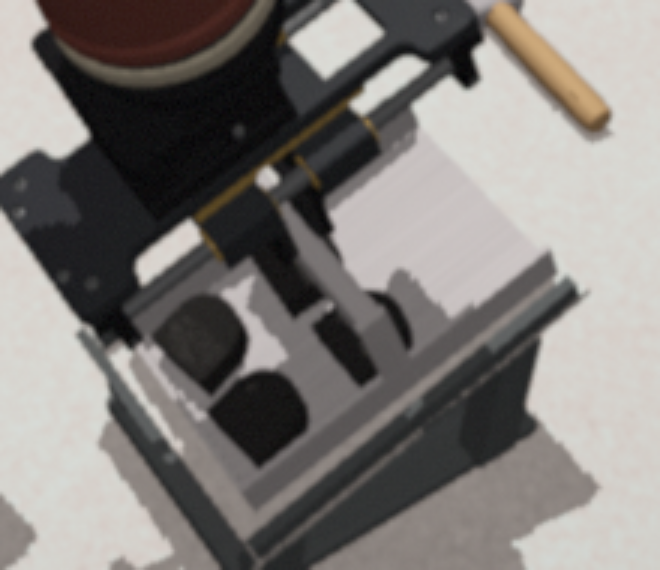

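```bash
python3 -m crank '[[[0,0,0],[0,-0.008,0],1],[[0,0,0],[0,-0.025,0],1],[[0,0,0],[0,-0.05,0],1],[[0,0,0],[0,-0.08,0],1],[[0,0,0],[0,-0.105,0],1],[[0,0,0],[0,-0.125,0],1],[[0,0,0],[0,-0.13,0],1]]'
python3 - <<'E'
from h import *
p,M,s=pose();print(p,s['eef_rot'],s['joint_positions'],s['grip_width'],s['wrist_torque'],s['contact_force'])
print(M)
im=robot.snapshot("side")[:,:,::-1]
cv2.imwrite("pics/c5.png",cv2.resize(im[220:480,260:520],None,fx=2,fy=2))
E
```

```text
clock: 6.08
eef_pos: [0.5065, -0.3163, 0.2462]
eef_rot: [-1.567, -0.377, 0.103]
contact_force: [0.2, 0.8, -5.1]
grip_width: 0.0092
[ 0.5065 -0.3163  0.2462] [-1.5675 -0.3774  0.1034] [-0.5129 -0.1234  1.1127  1.8436 -0.1554  1.0718  0.7719] 0.009162966500525022 [-0.1478  0.8705  0.0008] [ 0.1583  0.8001 -5.1283]
[[ 0.9247  0.3662 -0.1044]
 [ 0.096   0.0414  0.9945]
 [ 0.3685 -0.9296  0.0031]]
```

View pics/c5.png

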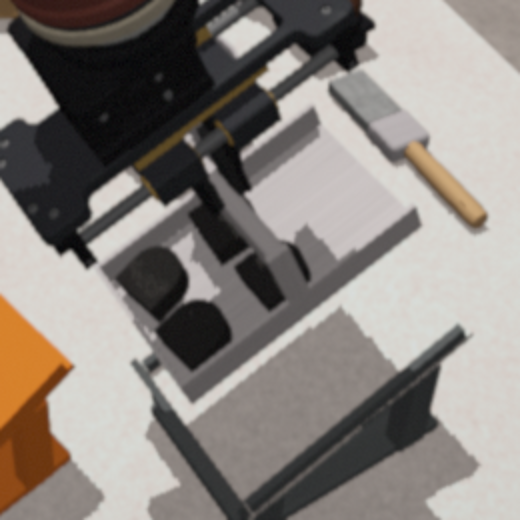

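```bash
export OMP_NUM_THREADS=1; python3 - <<'E'
s=open('kin.py').read()
s=s.replace("def frames(q","D+=[([-.3423,.2399,1.0651,1.9308,-.6179,.9079,1.1308],[.5552,-.3103,.1248],0),([-0.4287,-0.0776,1.0655,1.8597,-0.2151,1.0478,0.8253],[0.5065,-0.3208,0.2329],0),([-0.5129,-0.1234,1.1127,1.8436,-0.1554,1.0718,0.7719],[0.5065,-0.3163,0.2462],0)]\ndef frames(q",1)
i=s.index("A=np.vstack(A);b=");j=s.index("X=np.array([[-1")
s=s[:i]+s[j:]
open('kin.py','w').write(s)
open('t2.py','w').write('''
from kin import *
np.set_printoptions(precision=3,suppress=True)
print(L,res)
q=np.array(D[-1][0])
print(fk(q)[0])
p0=np.array([.5065,-.3163,.2462])
c=np.array([.585,.281])
def dump(h,th,lipz,back):
    T,M=tray(h,th,1);hd=T[:2,0]/np.linalg.norm(T[:2,0])
    o=np.r_[c-back*hd,lipz]-T@[.085,0,.003];return o+.043*T[:,2],M
# path: rotate & translate
for h0,lab in((159,"+"),(249-360,"-")):
  qq=q.copy()
  pe,Me=dump(h0,-10,.2,.045)
  for k in range(1,7):
    f=k/6;h=6+f*(h0-6);T,M=tray(h,-21.6+f*11.6)
    p=p0+(pe-p0)*f;p[2]=.3*(1-f)*min(1,f*3)+pe[2]*f if 0 else p[2]
    qq,e1,e2=ik(p,M,qq,w=.05);print(lab,round(h),p,qq,round(e1,3),round(e2,1))
  for th in(10,30,45,55,65):
    p,M=dump(h0,th,.2+(.125-.2)*min(1,(th+10)/50),.045)
    qq,e1,e2=ik(p,M,qq,w=.05);print(lab,th,p,qq,round(e1,3),round(e2,1))
''')
E
timeout 100 python3 -u t2.py
```

```text
[0.26  0.406 0.537 0.323] [0.005]
[ 0.515 -0.295  0.247]
+ 32 [ 0.541 -0.225  0.243] [-0.502  0.03   1.078  1.779 -0.358  1.216  1.227] 0.0 0.0
+ 57 [ 0.575 -0.133  0.239] [-0.495  0.166  0.963  1.69  -0.456  1.343  1.557] 0.0 0.0
+ 82 [ 0.609 -0.042  0.235] [-0.497  0.298  0.837  1.563 -0.494  1.45   1.843] 0.0 0.0
+ 108 [0.643 0.049 0.232] [-0.509  0.431  0.715  1.398 -0.491  1.538  2.108] 0.0 0.0
+ 134 [0.677 0.141 0.228] [-0.527  0.573  0.606  1.193 -0.461  1.615  2.369] 0.0 0.0
+ 159 [0.712 0.232 0.225] [-0.53   0.729  0.487  0.941 -0.403  1.687  2.63 ] 0.0 0.0
+ 10 [0.699 0.237 0.224] [-0.781  0.472  0.552  1.312 -0.14   1.282  2.51 ] 0.0 0.0
+ 30 [0.677 0.246 0.217] [-1.048  0.278  0.604  1.633  0.287  0.943  2.155] 0.0 0.0
+ 45 [0.657 0.253 0.213] [-1.238  0.199  0.639  1.827  0.741  0.83   1.716] 0.0 0.0
+ 55 [0.642 0.259 0.218] [-1.344  0.183  0.651  1.925  1.041  0.853  1.409] 0.0 0.0
+ 65 [0.627 0.265 0.219] [-1.428  0.214  0.655  2.001  1.285  0.925  1.134] 0.0 0.0
- -14 [ 0.528 -0.196  0.243] [-0.45  -0.244  0.744  1.955  0.164  1.028  0.011] 0.0 0.0
- -33 [ 0.549 -0.075  0.239] [-0.523 -0.166  0.524  1.928  0.278  1.108 -0.664] 0.0 0.0
- -52 [0.57  0.046 0.235] [-0.635  0.016  0.419  1.78   0.257  1.238 -1.204] 0.0 0.0
- -72 [0.591 0.166 0.232] [-0.726  0.24   0.376  1.551  0.157  1.38  -1.647] 0.0 0.0
- -92 [0.612 0.287 0.228] [-0.777  0.476  0.356  1.265  0.024  1.523 -2.049] 0.0 0.0
- -111 [0.634 0.408 0.225] [-0.79   0.727  0.339  0.911 -0.113  1.669 -2.459] 0.0 0.0
- 10 [0.629 0.395 0.224] [-0.749  0.445  0.322  1.304 -0.264  1.29  -2.345] 0.0 0.0
- 30 [0.62  0.373 0.217] [-0.651  0.239  0.311  1.641 -0.558  0.978 -2.05 ] 0.0 0.0
- 45 [0.613 0.353 0.213] [-0.552  0.153  0.315  1.846 -0.933  0.869 -1.661] 0.0 0.0
- 55 [0.607 0.338 0.218] [-0.488  0.131  0.326  1.951 -1.21   0.895 -1.375] 0.0 0.0
- 65 [0.601 0.323 0.219] [-0.425  0.151  0.339  2.035 -1.468  0.994 -1.108] 0.0 0.0
```

```bash
export OMP_NUM_THREADS=1; cat > pl.py <<'E'
from kin import *
from h import pose,robot
np.set_printoptions(precision=3,suppress=True)
c=np.array([.585,.281])
def dump(h,th,lipz,back):
    T,M=tray(h,th,1);hd=T[:2,0]/np.linalg.norm(T[:2,0])
    o=np.r_[c-back*hd,lipz]-T@[.085,0,.003];return o+.043*T[:,2],M
def rel(p0,M0,p,M):
    return np.degrees(R.from_matrix(M0.T@M).as_rotvec()).round(1).tolist(),(M0.T@(p-p0)).round(3).tolist()
E
python3 - <<'E'
from pl import *
p0,M0,s=pose()
pe,Me=dump(148,-6,.2,.045)
print(pe)
wp=[]
N=18
for k in range(0,N+1):
    f=k/N;T,M=tray(6+142*f,-21.6+15.6*f)
    p=p0+(pe-p0)*f; p[2]+=.03*np.sin(np.pi*f)
    wp.append((p,M))
for a,b in((0,6),(6,12),(12,18)):
    P,Q=(p0,M0) if a==0 else wp[a]
    for k in range(a+1,b+1): print(k,*rel(P,Q,*wp[k]))
E
```

```text
[0.698 0.21  0.231]
1 [2.7, -7.4, 0.9] [0.014, 0.001, 0.028]
2 [5.4, -14.8, 1.7] [0.029, 0.002, 0.056]
3 [8.0, -22.3, 2.6] [0.043, 0.004, 0.084]
4 [10.6, -29.7, 3.4] [0.057, 0.006, 0.112]
5 [13.0, -37.3, 4.2] [0.07, 0.008, 0.14]
6 [15.2, -44.8, 5.0] [0.084, 0.011, 0.168]
7 [2.2, -7.6, 0.9] [0.029, 0.007, 0.009]
8 [4.2, -15.2, 1.7] [0.058, 0.015, 0.018]
9 [6.2, -22.9, 2.6] [0.086, 0.024, 0.027]
10 [8.0, -30.5, 3.4] [0.114, 0.033, 0.036]
11 [9.7, -38.2, 4.2] [0.142, 0.044, 0.045]
12 [11.3, -46.0, 4.9] [0.17, 0.055, 0.053]
13 [1.5, -7.8, 0.9] [0.025, 0.009, -0.016]
14 [2.8, -15.5, 1.7] [0.051, 0.019, -0.032]
15 [4.1, -23.3, 2.6] [0.076, 0.029, -0.048]
16 [5.2, -31.1, 3.4] [0.101, 0.039, -0.064]
17 [6.2, -39.0, 4.2] [0.126, 0.05, -0.079]
18 [7.1, -46.8, 4.9] [0.151, 0.062, -0.095]
```

```bash
python3 -m crank '[[[1.2,-3.2,0.4],[0.006,0,0.012],1],[[3.5,-9.5,1.1],[0.018,0.001,0.036],1],[[6,-16.5,2],[0.032,0.003,0.063],1],[[8.5,-24,2.8],[0.046,0.004,0.09],1],[[10.8,-31,3.5],[0.06,0.006,0.117],1],[[13,-38,4.3],[0.072,0.008,0.143],1],[[15.2,-44.8,5],[0.084,0.011,0.168],1]]'
python3 -m crank '[[[2.2,-7.6,0.9],[0.029,0.007,0.009],1],[[4.2,-15.2,1.7],[0.058,0.015,0.018],1],[[6.2,-22.9,2.6],[0.086,0.024,0.027],1],[[8,-30.5,3.4],[0.114,0.033,0.036],1],[[9.7,-38.2,4.2],[0.142,0.044,0.045],1],[[11.3,-46,4.9],[0.17,0.055,0.053],1]]'
export OMP_NUM_THREADS=1
python3 - <<'E'
from pl import *
import cv2
p0,M0,s=pose();print(p0,s['joint_positions'],s['grip_width'],s['contact_force'],"tray x",M0[:,0],"n",-M0[:,1])
pe,Me=dump(148,-6,.2,.045)
for k in range(1,7):
    f=k/6;a=R.from_matrix(M0.T@Me).as_rotvec()*f;print(np.degrees(a).round(1),(M0.T@(pe-p0)*f).round(3))
im=robot.snapshot("top")[:,:,::-1];cv2.imwrite("pics/t6.png",im)
E
```

```text
clock: 7.0
eef_pos: [0.571, -0.1391, 0.2658]
eef_rot: [-1.57, -0.284, 0.935]
contact_force: [-0.4, -0.5, -4.2]
grip_width: 0.0095
clock: 7.75
eef_pos: [0.6348, 0.0374, 0.2585]
eef_rot: [-1.566, -0.194, 1.765]
contact_force: [-0.0, 0.7, -4.0]
grip_width: 0.0091
[0.635 0.037 0.259] [-0.622  0.404  0.855  1.399 -0.478  1.557  1.997] 0.009106043780072366 [-0.027  0.658 -4.029] tray x [-0.19   0.963  0.193] n [ 0.042 -0.188  0.981]
[ 1.1 -7.7  0.8] [ 0.025  0.009 -0.016]
[  2.2 -15.4   1.6] [ 0.05   0.019 -0.032]
[  3.4 -23.2   2.5] [ 0.074  0.028 -0.048]
[  4.5 -30.9   3.3] [ 0.099  0.038 -0.064]
[  5.6 -38.6   4.1] [ 0.124  0.047 -0.08 ]
[  6.7 -46.3   4.9] [ 0.149  0.057 -0.096]
```

View pics/t6.png

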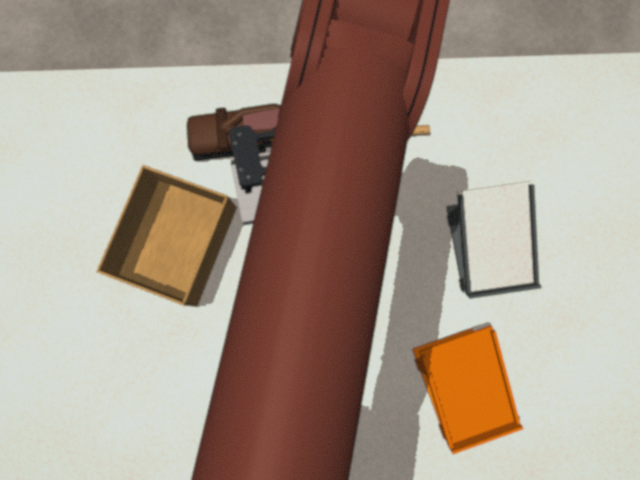

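```bash
python3 -m crank '[[[1.1,-7.7,0.8],[0.025,0.009,-0.016],1],[[2.2,-15.4,1.6],[0.05,0.019,-0.032],1],[[3.4,-23.2,2.5],[0.074,0.028,-0.048],1],[[4.4,-30,3.3],[0.097,0.037,-0.063],1],[[5.3,-36.5,4],[0.118,0.045,-0.076],1],[[6,-42,4.5],[0.136,0.052,-0.088],1],[[6.7,-46.3,4.9],[0.149,0.057,-0.096],1],[[6.7,-46.3,4.9],[0.149,0.057,-0.096],1]]'
export OMP_NUM_THREADS=1
python3 - <<'E'
from pl import *
import cv2
p0,M0,s=pose();print(p0,s['joint_positions'],s['grip_width'],s['contact_force'],"tray x",M0[:,0],"n",-M0[:,1])
for th,z,bk in((10,.18,.05),(25,.15,.05),(40,.125,.05),(50,.12,.05),(60,.12,.05)):
    pe,Me=dump(148,th,z,bk)
    print(th,*rel(p0,M0,pe,Me))
for n in("top","side"):
    im=robot.snapshot(n)[:,:,::-1];cv2.imwrite(f"pics/{n}7.png",im)
E
```

```text
clock: 8.8
eef_pos: [0.6966, 0.2203, 0.2271]
eef_rot: [-1.571, -0.109, 2.599]
contact_force: [-0.1, -0.3, -4.5]
grip_width: 0.009
[0.697 0.22  0.227] [-0.678  0.62   0.635  1.104 -0.419  1.606  2.48 ] 0.008968752210557271 [-0.054 -0.252 -4.545] tray x [-0.851  0.513  0.109] n [ 0.093 -0.056  0.994]
10 [0.1, 0.9, 16.2] [0.001, -0.007, 0.008]
25 [0.2, 0.9, 31.2] [0.016, 0.007, 0.007]
40 [0.3, 0.9, 46.2] [0.035, 0.021, 0.007]
50 [0.4, 0.9, 56.2] [0.051, 0.022, 0.007]
60 [0.5, 0.9, 66.2] [0.067, 0.021, 0.007]
```

View pics/top7.png

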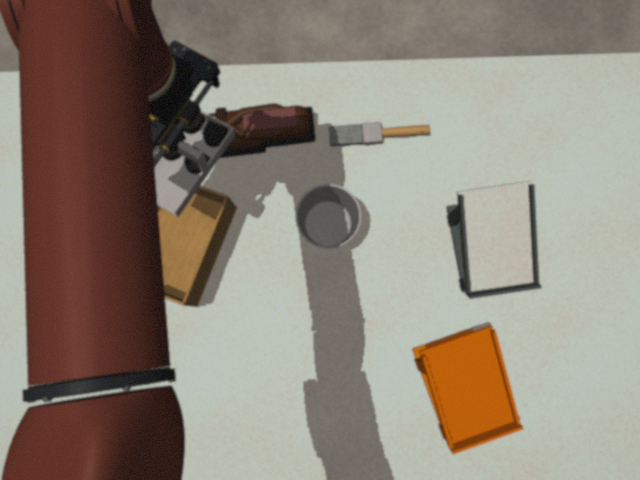

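View pics/side7.png

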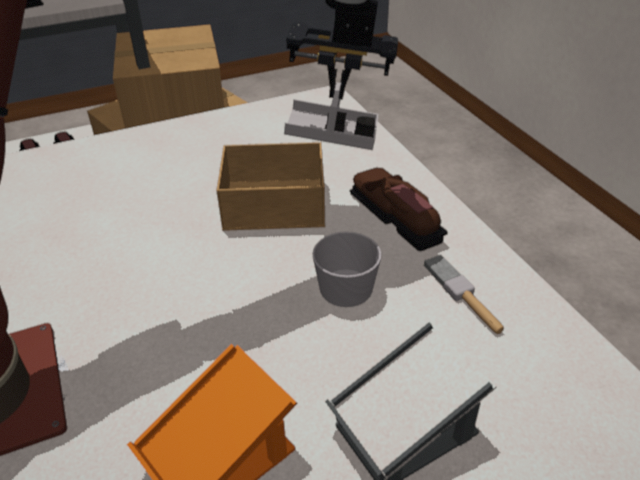

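```bash
export OMP_NUM_THREADS=1; python3 - <<'E'
from pl import *
from h import proj,onz
p,M,s=pose()
o=p+.043*M[:,1]
T=np.c_[M[:,0],-M[:,2]*-1,-M[:,1]]
# tray y = z x x
T[:,1]=np.cross(T[:,2],T[:,0])
for q in([.085,.05,.025],[.085,-.05,.025],[-.085,.05,.025],[-.085,-.05,.025],[.085,0,.003]):
    X=o+T@np.array(q);print(q,X,proj("side",X),proj("top",X))
for q in [(.7111,.322,.1),(.6498,.1674,.1),(.459,.2426,.1),(.5219,.394,.1)]:print(proj("side",q))
print([onz("side",q,.1) for q in((323,144),(324,186),(219,189),(224,145))])
E
```

```text
[0.085, 0.05, 0.025] [0.597 0.219 0.22 ] [285.273 125.687] [180.199 212.229]
[0.085, -0.05, 0.025] [0.649 0.305 0.22 ] [294.175 100.524] [126.906 181.22 ]
[-0.085, 0.05, 0.025] [0.741 0.131 0.202] [376.625 139.407] [238.331 126.217]
[-0.085, -0.05, 0.025] [0.793 0.217 0.202] [379.867 113.241] [186.703  97.514]
[0.085, 0, 0.003] [0.621 0.263 0.198] [289.179 122.855] [156.935 200.976]
[320.296 142.44 ]
[323.517 186.941]
[217.15  190.572]
[225.327 146.117]
[array([0.714, 0.314, 0.1  ]), array([0.652, 0.17 , 0.1  ]), array([0.464, 0.246, 0.1  ]), array([0.521, 0.4  , 0.1  ])]
```

```bash
python3 -m crank '[[[0,0,4],[0,-0.003,0.002],1],[[0,0.4,10],[0,-0.006,0.005],1],[[0.1,0.9,16.2],[0.001,-0.007,0.008],1],[[0.1,0.9,23],[0.008,0,0.007],1],[[0.2,0.9,31],[0.016,0.007,0.007],1],[[0.2,0.9,38],[0.025,0.014,0.007],1],[[0.3,0.9,46],[0.035,0.021,0.007],1],[[0.4,0.9,51],[0.042,0.022,0.007],1]]'
export OMP_NUM_THREADS=1
python3 - <<'E'
from pl import *
import cv2
p0,M0,s=pose();print(p0,s['joint_positions'],s['grip_width'],s['contact_force'],"tray x",M0[:,0],"n",-M0[:,1])
for th,z,bk in((50,.12,.05),(58,.12,.05),(65,.12,.05)):
    pe,Me=dump(148,th,z,bk)
    print(th,*rel(p0,M0,pe,Me))
im=robot.snapshot("side")[:,:,::-1];cv2.imwrite("pics/side8.png",cv2.resize(im[50:260,180:420],None,fx=2.5,fy=2.5))
E
```

```text
clock: 9.9
eef_pos: [0.6546, 0.234, 0.2108]
eef_rot: [-1.572, 0.784, 2.577]
contact_force: [0.5, -0.1, -0.9]
grip_width: 0.0002
[0.655 0.234 0.211] [-1.631  0.352  0.976  1.832  0.576  0.94   1.549] 0.00019045530528983114 [ 0.485 -0.075 -0.937] tray x [-0.598  0.379 -0.706] n [-0.597  0.377  0.708]
50 [-0.2, -0.2, 5.1] [0.007, -0.007, -0.003]
58 [-0.2, -0.2, 13.1] [0.014, -0.018, -0.003]
65 [-0.2, -0.2, 20.1] [0.022, -0.026, -0.003]
```

View pics/side8.png

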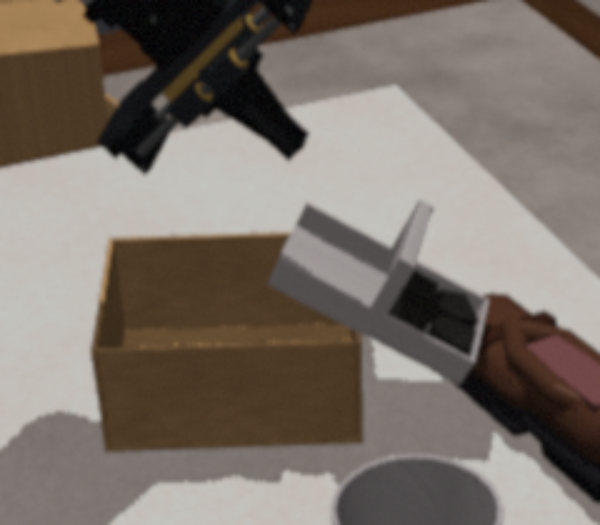

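```bash
python3 -m crank '[[[0,0,0],[0,-0.02,0],0],[[0,0,0],[0,-0.05,0],0],[[0,0,0],[0,-0.08,0],0],[[0,0,0],[0,-0.08,0],0]]'
python3 - <<'E'
from h import *
for n in("side","top"):
    im=robot.snapshot(n)[:,:,::-1];cv2.imwrite(f"pics/{n}9.png",im)
    if n=="side": cv2.imwrite("pics/side9c.png",cv2.resize(im[50:290,180:480],None,fx=2.5,fy=2.5))
E
```

```text
clock: 10.45
eef_pos: [0.6053, 0.2671, 0.2669]
eef_rot: [-1.574, 0.784, 2.578]
contact_force: [1.0, -1.1, -0.4]
grip_width: 0.0328
```

View pics/side9c.png

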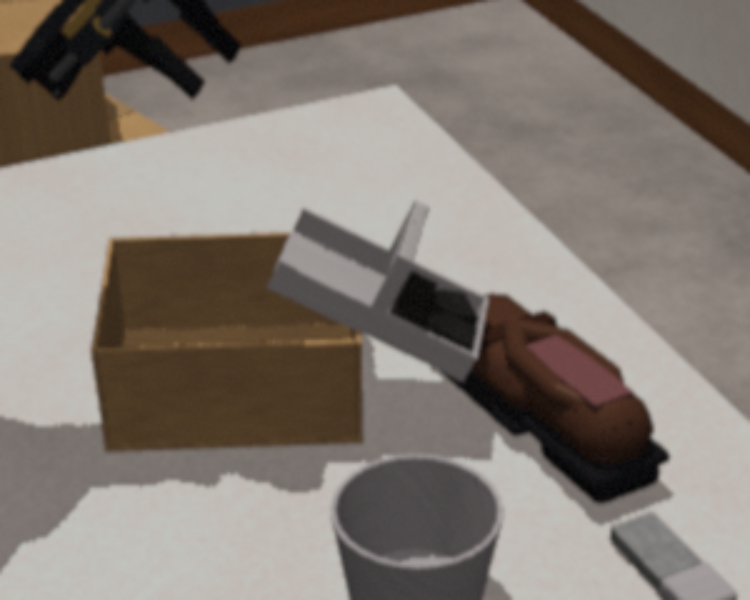

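View pics/top9.png

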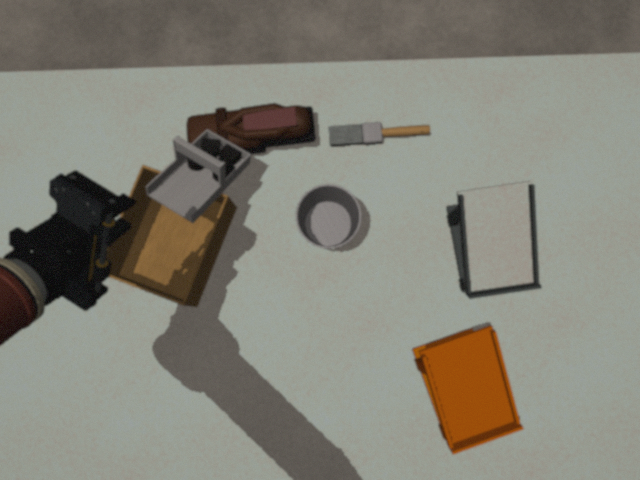

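```bash
python3 - <<'E'
import cv2
a=cv2.imread("pics/top9.png");b=cv2.imread("pics/side9.png")
def crop(im,x0,y0,x1,y1,s,f):
    c=cv2.resize(im[y0:y1,x0:x1],None,fx=s,fy=s,interpolation=cv2.INTER_CUBIC)
    for k in range(0,x1-x0,10):
        cv2.line(c,(k*s,0),(k*s,6),(0,0,255),1)
        if k%20==0: cv2.putText(c,str(x0+k),(k*s,16),0,.35,(0,0,255),1)
    for k in range(0,y1-y0,10):
        cv2.line(c,(0,k*s),(6,k*s),(0,0,255),1)
        if k%20==0: cv2.putText(c,str(y0+k),(8,k*s+4),0,.35,(0,0,255),1)
    cv2.imwrite(f,c)
crop(a,130,110,270,230,5,"pics/tc9.png");crop(b,270,110,400,220,6,"pics/sc9.png")
E
```

```text
(no output)
```

View pics/tc9.png

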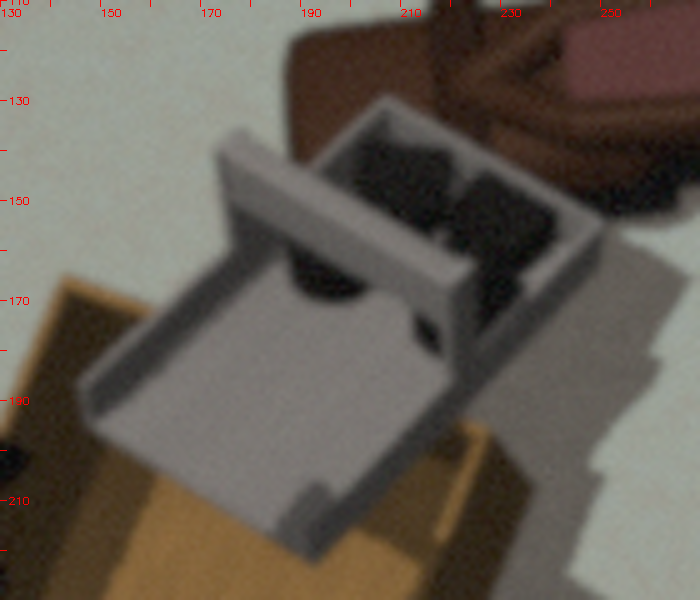

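View pics/sc9.png

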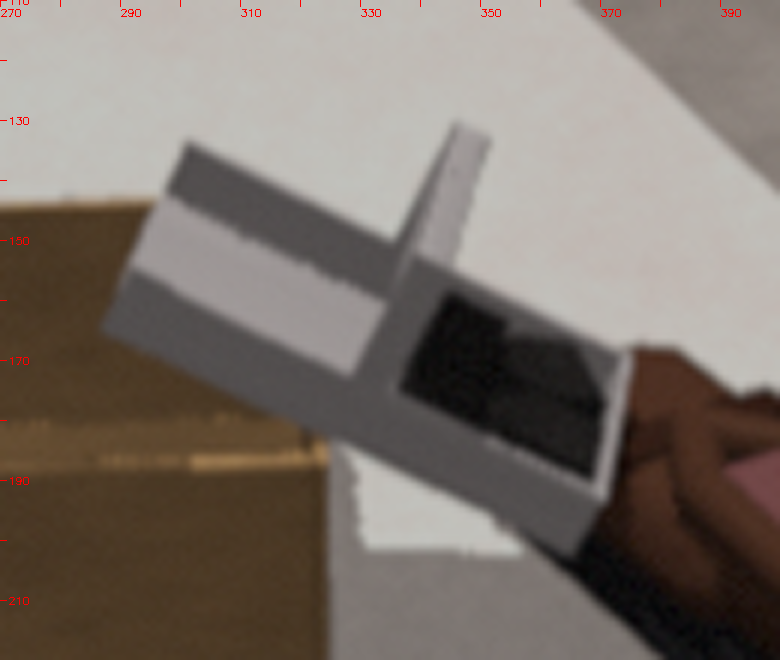

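```bash
python3 - <<'E'
from h import *
S=lambda x,y:(270+x/6,110+y/6)
T=lambda x,y:(130+x/5,110+y/5)
P={}
for n,s,t in [("A back near top",(607,497),(603,225)),("B back far top",(632,350),(387,97)),("C open far top",(190,143),(82,385)),("D open near bot",(102,328),(315,562)),
 ("E bar far rear",(492,138),(240,130)),("F bar far front",(457,122),(217,150)),("G open near top",(135,270),(335,490)),("H bar near rear",(450,262),(472,262)),("I bar near front",(413,252),(440,285))]:
    P[n[0]]=tri(S(*s),T(*t));print(n,*P[n[0]])
d=lambda a,b:np.linalg.norm(P[a][0]-P[b][0])
print("AB .1",d("A","B"),"BC .17",d("B","C"),"AD",d("A","D"),"CD .103",d("C","D"))
E
```

```text
A back near top [0.7306 0.1264 0.0877] [0.001828200293297107, 0.0018282002932970022]
B back far top [0.7838 0.2083 0.0811] [0.0010109484057735213, 0.0010109484057737835]
C open far top [0.6591 0.2984 0.1459] [0.0007590797366002152, 0.0007590797366004035]
D open near bot [0.5965 0.2201 0.1346] [8.244441175047261e-05, 8.244441175041692e-05]
E bar far rear [0.7455 0.2426 0.1556] [0.0009967989963060937, 0.000996798996305904]
F bar far front [0.7361 0.2491 0.1608] [0.0004345842618552512, 0.000434584261855101]
G open near top [0.6104 0.2085 0.1607] [0.005672218787153183, 0.005672218787153091]
H bar near rear [0.6914 0.1601 0.1681] [4.4732550148531384e-05, 4.473255014861196e-05]
I bar near front [0.6838 0.1709 0.1677] [1.8321689488136056e-05, 1.8321689488231594e-05]
AB .1 0.09792221591753557 BC .17 0.16693526822347318 AD 0.17014413009599963 CD .103 0.10078951580497024
```

```bash
python3 -m crank '[[[0,8,0],[-0.02,-0.02,0],0],[[0,18,0],[-0.04,-0.04,0],0],[[0,28,0],[-0.05,-0.05,0],0],[[0,38,0],[-0.055,-0.055,0],0],[[0,48,0],[-0.055,-0.055,0],0],[[0,58,0],[-0.055,-0.055,0],0],[[0,68,0],[-0.055,-0.055,0],0],[[0,78,0],[-0.055,-0.055,0],0]]'
export OMP_NUM_THREADS=1
cat > tgt.py <<'E'
from pl import *
y=np.array([-.0531,-.0808,.0087]);y/=np.linalg.norm(y)
x=np.array([-.747,.54,.388]);x-=y*(x@y);x/=np.linalg.norm(x);z=np.cross(x,y)
bar=np.array([.7142,.2057,.163]);o=bar-.075*z
Mg=np.c_[-x,-z,np.cross(-x,-z)];pg=o+.042*z;pre=o+.15*z
E
python3 - <<'E'
from tgt import *
p0,M0,s=pose();print(p0,s['joint_positions']);print("x",x,"z",z,"o",o,"pg",pg,"pre",pre)
a=R.from_matrix(M0.T@Mg).as_rotvec();print(np.degrees(a),M0.T@(pre-p0))
E
```

```text
clock: 11.55
eef_pos: [0.6063, 0.263, 0.3425]
eef_rot: [-2.344, 0.145, 1.15]
contact_force: [0.0, 0.0, -0.7]
grip_width: 0.0872
[0.606 0.263 0.342] [-1.968  0.232  1.224  1.694  0.58   1.222  0.273]
x [-0.75   0.535  0.389] z [ 0.371 -0.145  0.917] o [0.686 0.217 0.094] pg [0.702 0.21  0.133] pre [0.742 0.195 0.232]
[55.463 88.019 53.115] [ 0.009  0.185 -0.031]
```

```bash
python3 -m crank '[[[4.5,7.2,4.3],[0,0,0],0],[[9,14.4,8.7],[0,0.01,0],0],[[13.7,21.8,13.1],[0.001,0.02,-0.003],0],[[18.3,29,17.5],[0.001,0.03,-0.005],0],[[23,36.5,22],[0.002,0.04,-0.006],0],[[27.6,43.8,26.4],[0.002,0.05,-0.008],0],[[32.2,51,30.8],[0.003,0.06,-0.01],0],[[36.9,58.5,35.3],[0.004,0.075,-0.013],0]]'
export OMP_NUM_THREADS=1
python3 - <<'E'
from tgt import *
p0,M0,s=pose();print(p0,s['joint_positions'])
a=R.from_matrix(M0.T@Mg).as_rotvec();print(np.degrees(a),M0.T@(pre-p0))
E
```

```text
clock: 12.55
eef_pos: [0.6629, 0.2344, 0.2966]
eef_rot: [-1.829, 0.181, -0.041]
contact_force: [-0.2, 0.6, -0.2]
grip_width: 0.0872
[0.663 0.234 0.297] [-0.86   0.835  1.006  0.806 -0.461  1.976 -0.143]
[18.427 29.254 17.617] [ 0.091  0.057 -0.023]
```

```bash
python3 -m crank '[[[4.5,7,4.3],[0.02,0.01,-0.005],0],[[9,14.4,8.7],[0.045,0.025,-0.01],0],[[13.7,21.8,13.1],[0.07,0.042,-0.017],0],[[18.4,29.2,17.6],[0.091,0.057,-0.023],0],[[18.4,29.2,17.6],[0.091,0.057,-0.023],0]]'
export OMP_NUM_THREADS=1
python3 - <<'E'
from tgt import *
import cv2
p0,M0,s=pose();print(p0,s['joint_positions'])
a=R.from_matrix(M0.T@Mg).as_rotvec();print(np.degrees(a),M0.T@(pg-p0))
ims=[robot.snapshot(n)[:,:,::-1] for n in("side","top")]
cv2.imwrite("pics/c10.png",np.hstack([cv2.resize(ims[0][20:260,220:460],(480,480)),cv2.resize(ims[1][60:260,80:220],(320,457))[:480] if 0 else cv2.resize(ims[1][60:300,90:250],(320,480))]))
E
```

```text
clock: 13.18
eef_pos: [0.7431, 0.1914, 0.2286]
eef_rot: [-1.667, 0.405, -0.625]
contact_force: [0.2, -1.1, -0.1]
grip_width: 0.0871
[0.743 0.191 0.229] [-0.265  1.006  0.317  0.421 -0.503  2.086 -0.819]
[-0.174 -0.259 -0.385] [-0.003  0.106  0.002]
```

View pics/c10.png

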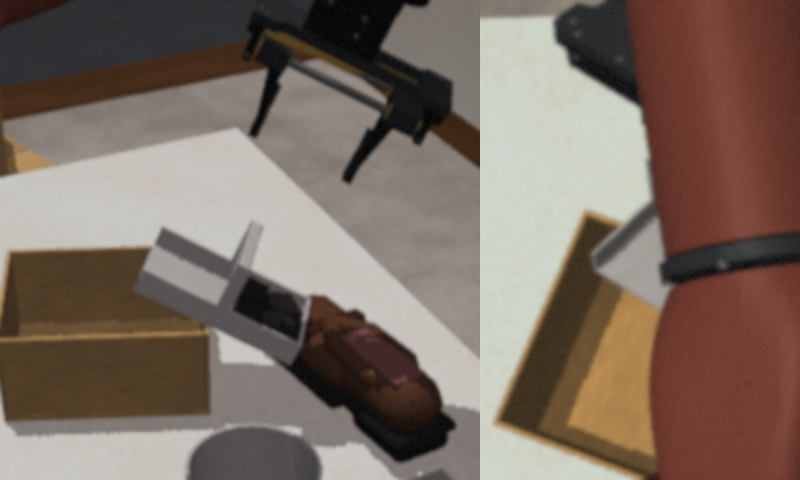

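```bash
python3 -m crank '[[[0,0,-2],[-0.001,0.02,0],0],[[0,0,-4],[-0.002,0.05,0.001],0],[[0,0,-5],[-0.003,0.075,0.002],0],[[0,0,-5],[-0.003,0.095,0.002],0],[[0,0,-5],[-0.003,0.105,0.002],0],[[0,0,-5],[-0.003,0.105,0.002],0]]'
export OMP_NUM_THREADS=1
python3 - <<'E'
from tgt import *
import cv2
p0,M0,s=pose();print(p0,s['joint_positions'],s['contact_force'])
a=R.from_matrix(M0.T@Mg).as_rotvec();print(np.degrees(a),M0.T@(pg-p0))
ims=[robot.snapshot(n)[:,:,::-1] for n in("side",)]
cv2.imwrite("pics/c11.png",cv2.resize(ims[0][60:240,260:440],(700,700)[:2])[:600])
E
```

```text
clock: 14.02
eef_pos: [0.703, 0.2067, 0.1332]
eef_rot: [-1.668, 0.315, -0.619]
contact_force: [0.7, 0.1, -0.7]
grip_width: 0.0872
[0.703 0.207 0.133] [-0.421  0.814  0.358  0.943 -0.401  1.72  -0.734] [ 0.73   0.099 -0.679]
[ 0.006 -0.463  4.779] [-0.003  0.001  0.003]
```

View pics/c11.png

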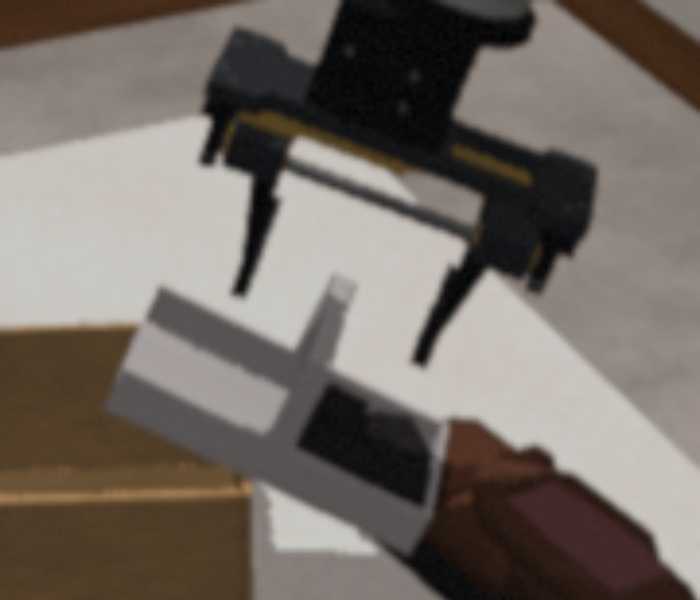

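```bash
python3 - <<'E'
from h import *
p,M,s=pose()
for d in(0,.01,.02,.03):
    print(d,[proj("side",p-M[:,1]*d+M[:,0]*e) for e in(-.044,.044,-.0585,.0585)])
E
date
```

```text
0 [array([319.2452, 147.8911]), array([360.9867, 163.8453]), array([312.3435, 145.2532]), array([367.8409, 166.465 ])]
0.01 [array([320.814, 143.606]), array([362.7501, 159.6491]), array([313.88  , 140.9534]), array([369.6361, 162.2834])]
0.02 [array([322.3979, 139.2797]), array([364.5304, 155.4127]), array([315.4313, 136.6122]), array([371.4485, 158.0618])]
0.03 [array([323.997 , 134.9116]), array([366.3279, 151.1355]), array([316.9975, 132.229 ]), array([373.2784, 153.7994])]
Sat Dec  5 23:51:03 UTC 2026
```

```bash
python3 -m crank '[[[0,0,1.5],[-0.001,0.006,0.001],0],[[0,0,3],[-0.002,0.012,0.002],0],[[0,0,3],[-0.003,0.016,0.003],0],[[0,0,3],[-0.003,0.016,0.003],0]]'
export OMP_NUM_THREADS=1
python3 - <<'E'
from tgt import *
import cv2
from h import proj
p0,M0,s=pose();print(p0,s['joint_positions'],s['contact_force'])
a=R.from_matrix(M0.T@Mg).as_rotvec();print(np.degrees(a),M0.T@(pg-p0))
ims=[robot.snapshot(n)[:,:,::-1] for n in("side",)]
cv2.imwrite("pics/c12.png",cv2.resize(ims[0][60:240,260:440],(700,700)[:2])[:600])
print([(proj("side",q)-[260,60])*3.89 for q in(p0,p0-.02*M0[:,1],bar,bar-.026*z)])
E
```

```text
clock: 14.58
eef_pos: [0.6977, 0.2124, 0.1186]
eef_rot: [-1.67, 0.367, -0.625]
contact_force: [0.3, -0.3, 0.3]
grip_width: 0.0868
[0.698 0.212 0.119] [-0.399  0.846  0.34   0.929 -0.431  1.739 -0.731] [ 0.272 -0.327  0.333]
[-0.023 -0.474  1.772] [-0.001 -0.015 -0.001]
[array([296.458, 395.401]), array([311.153, 363.578]), array([332.312, 318.904]), array([311.294, 360.62 ])]
```

View pics/c12.png

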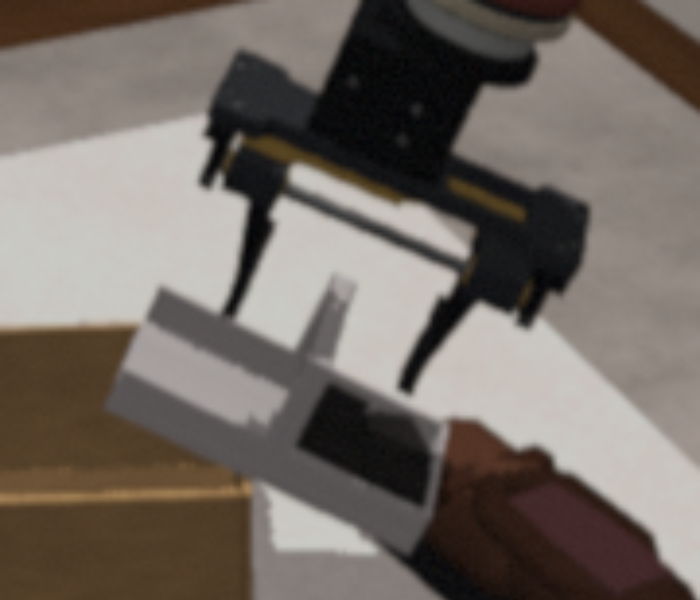

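```bash
python3 -m crank '[[[0,0,1.5],[0,0.005,0],0],[[0,0,1.5],[0,0.009,0],0.4],[[0,0,1.5],[0,0.009,0],1],[[0,0,1.5],[0,0.009,0],1],[[0,0,1.5],[0,0.009,0],1],[[0,0,1.5],[0,0.009,0],1],[[0,0,1.5],[0,0.009,0],1],[[0,0,1.5],[0,0.009,0],1]]' 60
python3 -m crank '[[[0,0,0],[0,0,0],1],[[0,0,0],[0,0,0],1],[[0,0,0],[0,0,0],1],[[0,0,0],[0,0,0],1]]' 60
export OMP_NUM_THREADS=1
python3 - <<'E'
from tgt import *
import cv2
p0,M0,s=pose();print(p0,s['joint_positions'],s['contact_force'],s['wrist_torque'])
a=R.from_matrix(M0.T@Mg).as_rotvec();print(np.degrees(a),M0.T@(pg-p0))
ims=[robot.snapshot(n)[:,:,::-1] for n in("side",)]
cv2.imwrite("pics/c13.png",cv2.resize(ims[0][60:240,260:440],(700,700)[:2])[:600])
E
```

```text
clock: 15.62
eef_pos: [0.6947, 0.2136, 0.1108]
eef_rot: [-1.67, 0.393, -0.627]
contact_force: [0.5, -0.4, -0.7]
grip_width: 0.0249
clock: 16.12
eef_pos: [0.6948, 0.2136, 0.111]
eef_rot: [-1.67, 0.393, -0.627]
contact_force: [0.3, -0.4, 2.3]
grip_width: 0.0113
[0.695 0.214 0.111] [-0.389  0.861  0.333  0.926 -0.445  1.746 -0.727] [ 0.254 -0.444  2.311] [-0.142  0.025  0.022]
[-0.061 -0.454  0.309] [-0.001 -0.023 -0.001]
```

View pics/c13.png

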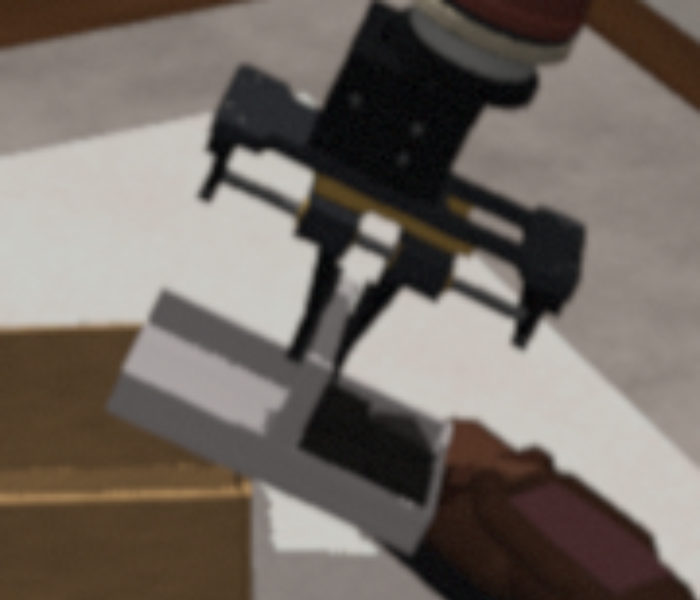

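```bash
ls -l --time-sort=yes --time-style=+%H:%M pics/side0.png; date +%H:%M
python3 -m crank '[[[0,0,0],[-0.003,-0.008,0],1],[[0,0,0],[-0.011,-0.027,0],1],[[0,0,0],[-0.022,-0.052,0],1],[[0,0,0],[-0.033,-0.078,0],1],[[0,0,0],[-0.035,-0.084,0],1]]' 60
export OMP_NUM_THREADS=1
cat > pl2.py <<'E'
from pl import *
def dump(h,th,lipz,back):
    T,M=tray(h,th,-1);hd=T[:2,0]/np.linalg.norm(T[:2,0])
    o=np.r_[np.array([.586,.282])-back*hd,lipz]-T@[.085,0,.003];return o+.019*T[:,2],M
E
python3 - <<'E'
from pl2 import *
import cv2
p0,M0,s=pose();print(p0,s['joint_positions'],s['contact_force'],s['grip_width'],"tx",-M0[:,0],"n",-M0[:,1])
for th,z,bk in((-10,.19,.06),(5,.17,.06),(20,.15,.05),(35,.13,.05),(50,.12,.05),(60,.12,.05)):
    pe,Me=dump(150,th,z,bk); print(th,*rel(p0,M0,pe,Me))
ims=[robot.snapshot(n)[:,:,::-1] for n in("side",)]
cv2.imwrite("pics/c14.png",cv2.resize(ims[0][40:240,240:440],(600,600)[:2])[:600])
E
```

```text
23:52
clock: 16.8
eef_pos: [0.7004, 0.221, 0.2047]
eef_rot: [-1.667, 0.39, -0.625]
contact_force: [-0.2, 0.3, -4.8]
grip_width: 0.0118
[0.7   0.221 0.205] [-0.375  0.848  0.339  0.755 -0.46   1.913 -0.787] [-0.186  0.307 -4.829] 0.01179596550156532 tx [-0.75   0.541  0.38 ] n [ 0.363 -0.144  0.921]
-10 [3.8, -5.0, -12.6] [0.021, 0.006, -0.002]
5 [4.5, -4.5, -27.6] [0.017, 0.005, -0.002]
20 [5.1, -3.9, -42.5] [-0.0, 0.012, -0.004]
35 [5.7, -3.3, -57.5] [-0.012, 0.019, -0.004]
50 [6.2, -2.6, -72.5] [-0.03, 0.023, -0.006]
60 [6.6, -2.1, -82.5] [-0.045, 0.023, -0.007]ls: unrecognized option '--time-sort=yes'
Try 'ls --help' for more information.
```

View pics/c14.png

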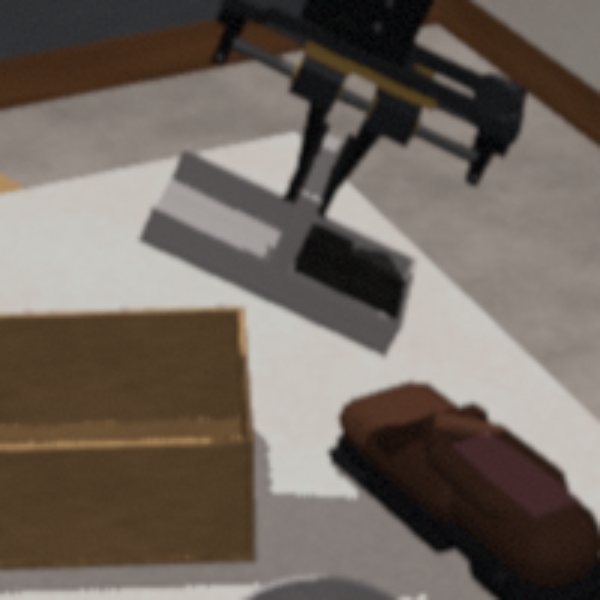

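```bash
python3 -m crank '[[[1.5,-2,-5],[0.01,0.003,-0.001],1],[[3.8,-5,-12.6],[0.021,0.006,-0.002],1],[[4.1,-4.8,-20],[0.019,0.006,-0.002],1],[[4.5,-4.5,-27.6],[0.017,0.005,-0.002],1],[[4.8,-4.2,-35],[0.009,0.008,-0.003],1],[[5.1,-3.9,-42.5],[0,0.012,-0.004],1],[[5.4,-3.6,-50],[-0.006,0.016,-0.004],1],[[5.7,-3.3,-57.5],[-0.012,0.019,-0.004],1]]' 60
export OMP_NUM_THREADS=1
python3 - <<'E'
from pl2 import *
import cv2
p0,M0,s=pose();print(p0,s['joint_positions'],s['contact_force'],s['grip_width'],"tx",-M0[:,0],"n",-M0[:,1])
for th,z,bk in((35,.13,.05),(50,.12,.05),(60,.12,.05)):
    pe,Me=dump(150,th,z,bk); print(th,*rel(p0,M0,pe,Me))
ims=[robot.snapshot(n)[:,:,::-1] for n in("side",)]
cv2.imwrite("pics/c15.png",cv2.resize(ims[0][40:260,190:410],(600,600)[:2])[:600])
E
ls -l --time-style=+%H:%M pics/side0.png; date +%H:%M
```

```text
clock: 17.85
eef_pos: [0.6806, 0.227, 0.1904]
eef_rot: [-1.572, -0.611, -0.522]
contact_force: [-0.2, -0.6, -4.8]
grip_width: 0.0112
[0.681 0.227 0.19 ] [-1.172  0.29   0.574  1.735  0.494  0.959 -1.406] [-0.226 -0.581 -4.815] 0.01124906046713412 tx [-0.71   0.408 -0.574] n [-0.497  0.287  0.819]
35 [0.0, 0.1, 0.0] [0.002, -0.001, 0.0]
50 [-0.0, 0.1, -15.0] [-0.011, -0.014, 0.0]
60 [-0.0, 0.1, -25.0] [-0.019, -0.027, 0.0]
-rw-r--r-- 1 agent agent 382537 23:30 pics/side0.png
23:52
```

View pics/c15.png

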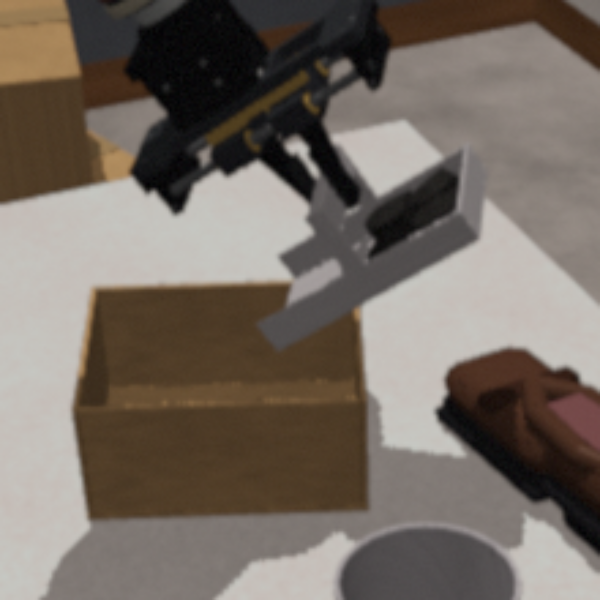

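```bash
python3 -m crank '[[[0,0,-5],[-0.004,-0.004,0],1],[[0,0,-10],[-0.007,-0.009,0],1],[[0,0,-15],[-0.011,-0.014,0],1],[[0,0,-19],[-0.014,-0.019,0],1],[[0,0,-22],[-0.017,-0.023,0],1],[[0,0,-22],[-0.017,-0.023,0],1]]' 60
export OMP_NUM_THREADS=1
python3 - <<'E'
from pl2 import *
import cv2
p0,M0,s=pose();print(p0,s['joint_positions'],s['contact_force'],s['grip_width'])
ims=[robot.snapshot(n)[:,:,::-1] for n in("side",)]
cv2.imwrite("pics/c16.png",cv2.resize(ims[0][40:260,190:410],(600,600)[:2])[:600])
for th,z,bk in((57,.12,.05),(66,.13,.05),(72,.14,.05)):
    pe,Me=dump(150,th,z,bk); print(th,*rel(p0,M0,pe,Me))
E
```

```text
clock: 18.65
eef_pos: [0.652, 0.2457, 0.1944]
eef_rot: [-1.582, -0.997, -0.504]
contact_force: [-0.4, -0.4, -3.7]
grip_width: 0.0117
[0.652 0.246 0.194] [-1.48   0.344  0.641  1.94   0.985  0.995 -1.997] [-0.389 -0.389 -3.717] 0.011732221578571754
57 [-0.3, 0.6, 0.1] [0.009, 0.003, -0.002]
66 [-0.3, 0.6, -8.9] [0.014, -0.015, -0.002]
72 [-0.3, 0.6, -14.9] [0.019, -0.029, -0.002]
```

View pics/c16.png

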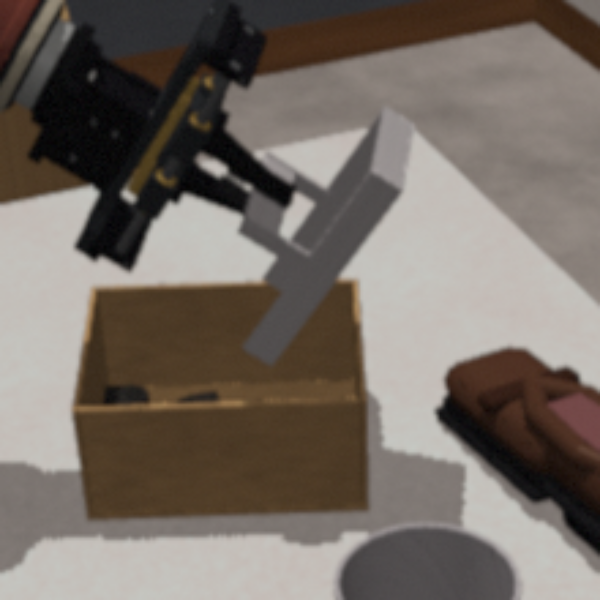

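```bash
python3 -m crank '[[[0,0,-3],[0.009,-0.002,0],1],[[0,0,-3],[0.009,-0.002,0],1]]' 60
python3 - <<'E'
from h import *
ims=[robot.snapshot(n)[:,:,::-1] for n in("side","top")]
cv2.imwrite("pics/c17.png",np.hstack([cv2.resize(ims[0][40:260,190:410],(400,400)),cv2.resize(ims[1][120:320,60:260],(400,400))]))
E
```

```text
clock: 18.95
eef_pos: [0.6558, 0.2429, 0.2037]
eef_rot: [-1.582, -1.048, -0.507]
contact_force: [-0.3, 0.7, -2.9]
grip_width: 0.0115
```

View pics/c17.png

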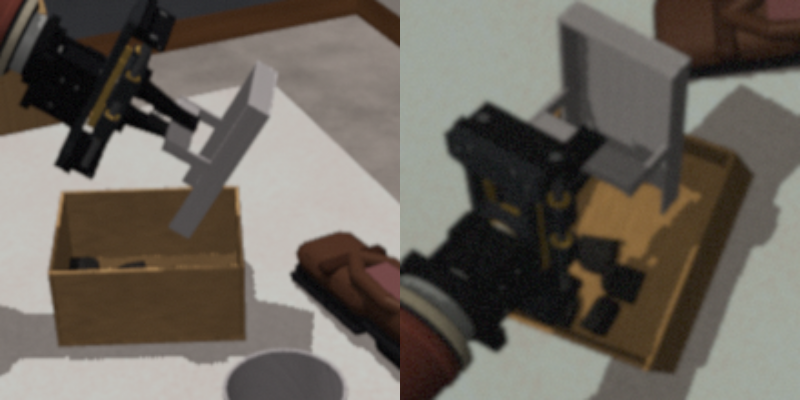

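```bash
python3 - <<'E'
import cv2,numpy as np
a=cv2.imread("pics/top7.png");b=cv2.imread("pics/side7.png")
def crop(im,x0,y0,x1,y1,s):
    c=cv2.resize(im[y0:y1,x0:x1],None,fx=s,fy=s,interpolation=cv2.INTER_CUBIC)
    for k in range(0,x1-x0,10):
        cv2.line(c,(k*s,0),(k*s,6),(0,0,255),1)
        if k%20==0: cv2.putText(c,str(x0+k),(k*s,16),0,.35,(0,0,255),1)
    for k in range(0,y1-y0,10):
        cv2.line(c,(0,k*s),(6,k*s),(0,0,255),1)
        if k%20==0: cv2.putText(c,str(y0+k),(8,k*s+4),0,.35,(0,0,255),1)
    return c
cv2.imwrite("pics/dt.png",crop(a,435,175,555,305,4));cv2.imwrite("pics/ds.png",crop(b,320,315,500,480,4)[:600])
E
```

```text
(no output)
```

View pics/dt.png

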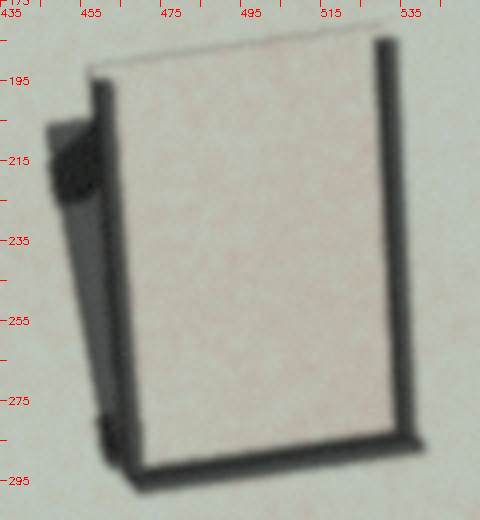

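View pics/ds.png

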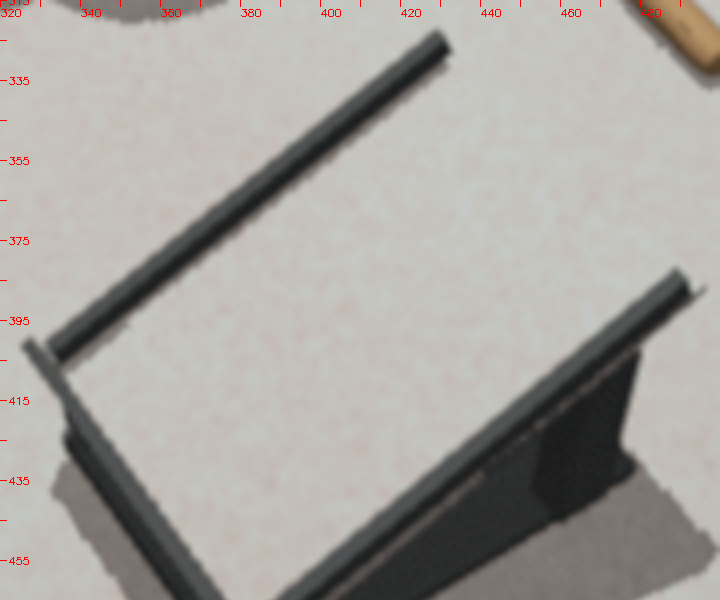

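```bash
python3 - <<'E'
from h import *
T=lambda x,y:(435+x/4,175+y/4)
U=[onz("top",T(88,70),.1152),onz("top",T(380,22),.1152)]
G=[onz("top",T(114,80),.1152+.011),onz("top",T(375,40),.1152+.011)]
ST=[onz("top",T(145,468),.0663),onz("top",T(395,433),.0663)]
print(U,G,ST)
for a in(U,G,ST):
    d=a[1]-a[0];print(np.degrees(np.arctan2(-d[0]*-1,-d[1])),np.linalg.norm(d))
yaw=None
def axes(w):
    r=R.from_euler("zy",[w,-.38]).as_matrix();return r
for w in(.09,.1,.11):
    r=axes(w);u,v,n=r.T
    print(w,"from uphill",(U[0]+U[1])/2-.095*u,"from guides",(G[0]+G[1])/2-.095*u-.012*n,"from stop",(ST[0]+ST[1])/2+.087*u-.02*n)
S=lambda x,y:(320+x/4,315+y/4)
print("guide tri far",tri(S(437,32),T(105,80)),"near",tri(S(680,270),T(385,40)))
E
```

```text
[array([ 0.6416, -0.2382,  0.1152]), array([ 0.6597, -0.3662,  0.1152])] [array([ 0.6343, -0.2462,  0.1262]), array([ 0.649 , -0.359 ,  0.1262])] [array([ 0.4703, -0.2649,  0.0663]), array([ 0.4834, -0.3767,  0.0663])]
8.030382344600994 0.12923424449071894
7.3975340793294775 0.11372388835924031
6.679081587233392 0.11265380700745439
0.09 from uphill [ 0.5628 -0.3107  0.0801] from guides [ 0.5582 -0.3111  0.08  ] from stop [ 0.5648 -0.313   0.0799]
0.1 from uphill [ 0.5629 -0.3117  0.0801] from guides [ 0.5583 -0.3121  0.08  ] from stop [ 0.5647 -0.3121  0.0798]
0.11 from uphill [ 0.563  -0.3126  0.0802] from guides [ 0.5584 -0.313   0.08  ] from stop [ 0.5646 -0.3112  0.0798]
guide tri far (array([ 0.634 , -0.2421,  0.1264]), [0.00034689837313196966, 0.0003468983731319403]) near (array([ 0.65  , -0.364 ,  0.1254]), [0.0010115607740142543, 0.0010115607740140862])
```

```bash
export OMP_NUM_THREADS=1; cat > ret.py <<'E'
from pl2 import *
deck=np.array([.563,-.3125,.080]);Td,Md=tray(6.8,np.degrees(-.38),-1)
D0=.019
def place(x,y,z): return deck+Td@np.array([x,y,z+D0])
E
python3 - <<'E'
from ret import *
p0,M0,s=pose();print(s['joint_positions'])
for th,z,bk in((50,.14,.05),(40,.16,.055),(20,.19,.06),(0,.22,.06)):
    pe,Me=dump(150,th,z,bk); print(th,*rel(p0,M0,pe,Me))
pe,Me=dump(150,0,.22,.06);ph=place(.004,0,.09);print(ph)
wp=[]
for k in range(0,19):
    f=k/18;_,M=tray(150-143.2*f,-21.77*f,-1);p=pe+(ph-pe)*f;p[2]+=.04*np.sin(np.pi*f);wp.append((p,M))
for a,b in((0,6),(6,12),(12,18)):
    for k in range(a+1,b+1): print(k,*rel(*wp[a],*wp[k]))
E
```

```text
[-1.499  0.357  0.652  1.948  1.032  1.011 -2.044]
50 [-0.2, 0.4, 10.0] [0.016, 0.005, -0.001]
40 [-0.1, 0.5, 20.0] [0.035, 0.014, -0.001]
20 [-0.0, 0.5, 40.0] [0.053, 0.032, -0.002]
0 [0.0, 0.5, 60.0] [0.06, 0.04, -0.002]
[ 0.527 -0.317  0.183]
1 [0.1, 8.0, 1.2] [0.006, -0.004, -0.03]
2 [0.3, 15.9, 2.4] [0.011, -0.008, -0.061]
3 [0.8, 23.9, 3.6] [0.017, -0.011, -0.091]
4 [1.3, 31.8, 4.7] [0.023, -0.014, -0.122]
5 [2.1, 39.7, 5.8] [0.029, -0.016, -0.152]
6 [3.0, 47.7, 6.8] [0.034, -0.017, -0.183]
7 [1.1, 7.9, 1.2] [0.026, -0.003, -0.016]
8 [2.3, 15.7, 2.4] [0.053, -0.006, -0.033]
9 [3.8, 23.6, 3.6] [0.079, -0.007, -0.049]
10 [5.3, 31.4, 4.7] [0.106, -0.006, -0.065]
11 [7.1, 39.2, 5.8] [0.132, -0.005, -0.081]
12 [9.0, 46.9, 6.8] [0.159, -0.002, -0.098]
13 [2.1, 7.7, 1.2] [0.031, -0.001, 0.009]
14 [4.3, 15.3, 2.4] [0.061, -0.001, 0.017]
15 [6.7, 22.9, 3.6] [0.092, 0.0, 0.026]
16 [9.3, 30.5, 4.7] [0.124, 0.002, 0.034]
17 [12.0, 37.9, 5.8] [0.155, 0.004, 0.043]
18 [14.9, 45.4, 6.8] [0.186, 0.006, 0.052]
```

```bash
python3 -m crank '[[[-0.1,0.2,5],[0.008,0.002,0],1],[[-0.2,0.4,12],[0.02,0.006,-0.001],1],[[-0.1,0.5,20],[0.035,0.014,-0.001],1],[[0,0.5,30],[0.044,0.023,-0.002],1],[[0,0.5,40],[0.053,0.032,-0.002],1],[[0,0.5,50],[0.057,0.037,-0.002],1],[[0,0.5,60],[0.06,0.04,-0.002],1],[[0,0.5,60],[0.06,0.04,-0.002],1]]' 60
python3 -m crank '[[[0,5,0.8],[0.003,-0.002,-0.018],1],[[0.2,12,1.8],[0.008,-0.006,-0.045],1],[[0.6,20,3],[0.014,-0.009,-0.075],1],[[1.1,29,4.3],[0.021,-0.013,-0.11],1],[[2,38.5,5.6],[0.028,-0.016,-0.148],1],[[3,47.7,6.8],[0.034,-0.017,-0.183],1]]' 60
python3 -c "
from ret import *
p0,M0,s=pose();print(p0,s['joint_positions'],s['grip_width'],-M0[:,0])
ph=place(.004,0,.09)
print(rel(p0,M0,ph,Md))
wp=[]
for k in range(0,19):
    f=k/18;_,M=tray(150-143.2*f,-21.77*f,-1);p=dump(150,0,.22,.06)[0]*(1-f)+ph*f;p[2]+=.04*np.sin(np.pi*f)
    if k in(6,8,10,12):print(k,rel(p0,M0,p,M))
"
```

```text
clock: 20.05
eef_pos: [0.7145, 0.2015, 0.2342]
eef_rot: [-1.575, 0.001, -0.533]
contact_force: [0.0, -0.7, -4.0]
grip_width: 0.0115
clock: 20.8
eef_pos: [0.6505, 0.0254, 0.2527]
eef_rot: [-1.573, 0.124, -1.371]
contact_force: [0.3, -0.3, -3.3]
grip_width: 0.0116
[0.65  0.025 0.253] [-0.542  0.393  0.711  1.372 -0.369  1.514 -1.205] 0.011625957922398327 [-0.197  0.973  0.124]
([23.7, 91.8, 11.3], [0.317, 0.031, -0.189])
6 ([0.0, -0.8, 0.1], [-0.009, 0.001, 0.001])
8 ([2.3, 14.9, 2.6], [0.044, -0.004, -0.031])
10 ([5.3, 30.6, 4.9], [0.098, -0.005, -0.062])
12 ([8.9, 46.1, 7.0], [0.152, -0.001, -0.094])
```

```bash
python3 -m crank '[[[1.1,7.4,1.3],[0.022,-0.002,-0.016],1],[[2.3,14.9,2.6],[0.044,-0.004,-0.031],1],[[3.8,22.8,3.8],[0.071,-0.005,-0.047],1],[[5.3,30.6,4.9],[0.098,-0.005,-0.062],1],[[7,38.4,6],[0.125,-0.003,-0.078],1],[[8.9,46.1,7],[0.152,-0.001,-0.094],1]]' 60
python3 -c "
from ret import *
p0,M0,s=pose();print(p0,s['joint_positions'],s['grip_width'],-M0[:,0])
ph=place(.004,0,.09)
print(rel(p0,M0,ph,Md))
"
```

```text
clock: 21.55
eef_pos: [0.5877, -0.1424, 0.2354]
eef_rot: [-1.57, 0.254, -2.193]
contact_force: [0.1, -0.2, -3.3]
grip_width: 0.0116
[ 0.588 -0.142  0.235] [-0.459  0.217  0.922  1.646 -0.435  1.338 -1.65 ] 0.011593262401339063 [0.564 0.786 0.252]
([14.8, 45.2, 6.8], [0.185, 0.006, 0.052])
```

```bash
python3 -m crank '[[[2.1,7.5,1.2],[0.03,-0.001,0.009],1],[[4.3,15.2,2.4],[0.061,-0.001,0.017],1],[[6.7,22.8,3.6],[0.092,0,0.026],1],[[9,30,4.7],[0.123,0.002,0.034],1],[[11.5,36.5,5.6],[0.15,0.004,0.042],1],[[13.5,42,6.4],[0.172,0.005,0.048],1],[[14.8,45.2,6.8],[0.185,0.006,0.052],1],[[14.8,45.2,6.8],[0.185,0.006,0.052],1]]' 60
export OMP_NUM_THREADS=1
python3 - <<'E'
from ret import *
from h import proj,C
import cv2
p0,M0,s=pose();print(p0,s['joint_positions'],s['grip_width'],s['contact_force'],s['wrist_torque'])
print(rel(p0,M0,place(.004,0,.09),Md))
a=robot.snapshot("top")[:,:,::-1];b=robot.snapshot("side")[:,:,::-1]
cv2.imwrite("pics/top20.png",a);cv2.imwrite("pics/side20.png",b)
def crop(im,x0,y0,x1,y1,s):
    c=cv2.resize(im[y0:y1,x0:x1],None,fx=s,fy=s,interpolation=cv2.INTER_CUBIC)
    for k in range(0,x1-x0,20):
        cv2.line(c,(k*s,0),(k*s,6),(0,0,255),1);cv2.putText(c,str(x0+k),(k*s,16),0,.35,(0,0,255),1)
    for k in range(0,y1-y0,20):
        cv2.line(c,(0,k*s),(6,k*s),(0,0,255),1);cv2.putText(c,str(y0+k),(8,k*s+4),0,.35,(0,0,255),1)
    return c
cv2.imwrite("pics/t20.png",crop(a,430,160,580,310,4));cv2.imwrite("pics/s20.png",crop(b,310,280,500,430,4))
# predicted tray corners
T=np.c_[-M0[:,0],np.cross(-M0[:,1],-M0[:,0]),-M0[:,1]]
o=p0-.019*T[:,2]
for q in([.085,.05,.025],[.085,-.05,.025],[-.085,.05,.025],[-.085,-.05,.025],[.085,.05,0],[.085,-.05,0],[-.085,-.05,0]):
    X=o+T@np.array(q);print(q,proj("side",X),proj("top",X))
E
```

```text
clock: 22.55
eef_pos: [0.5256, -0.3171, 0.1831]
eef_rot: [-1.571, 0.382, -3.023]
contact_force: [-0.2, -0.3, -2.9]
grip_width: 0.0114
[ 0.526 -0.317  0.183] [-0.421  0.067  1.121  1.904 -0.407  0.976 -2.141] 0.01143140240786249 [-0.166 -0.331 -2.878] [0.03  0.827 0.044]
([0.0, -0.0, -0.1], [-0.001, 0.001, -0.0])
[0.085, 0.05, 0.025] [417.844 290.904] [488.995 205.049]
[0.085, -0.05, 0.025] [469.198 341.14 ] [553.482 195.874]
[-0.085, 0.05, 0.025] [313.86  372.152] [495.562 308.388]
[-0.085, -0.05, 0.025] [357.05  431.259] [557.159 299.659]
[0.085, 0.05, 0] [421.945 300.854] [483.374 202.464]
[0.085, -0.05, 0] [472.415 350.745] [545.99  193.554]
[-0.085, -0.05, 0] [363.14  438.884] [549.892 294.564]
```

View pics/t20.png

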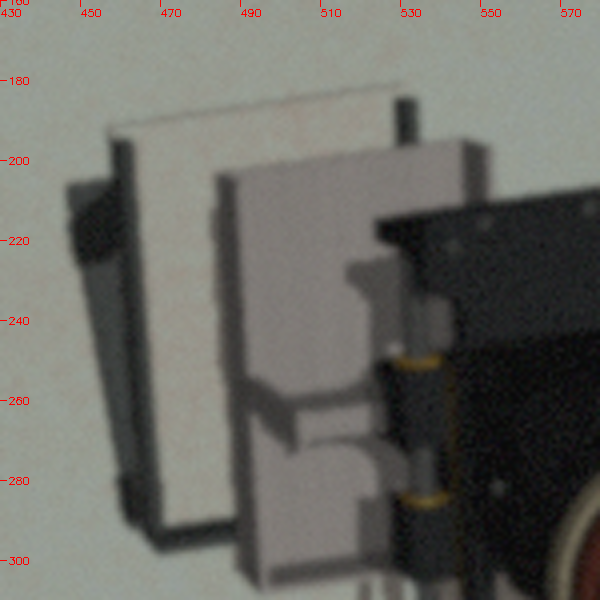

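View pics/s20.png

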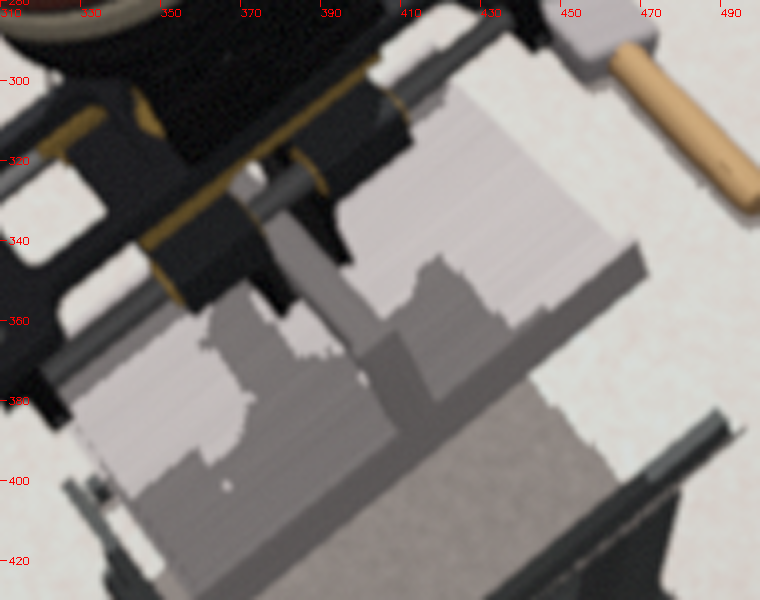

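```bash
python3 -m crank '[[[0,0,0],[0,0.015,0],1],[[0,0,0],[0,0.035,0],1],[[0,0,0],[0,0.055,0],1],[[0,0,0],[0,0.07,0],1],[[0,0,0],[0,0.08,0],1],[[0,0,0],[0,0.085,0],1]]' 60
python3 -m crank '[[[0,0,0],[0,0.002,0],1],[[0,0,0],[0,0.004,0],1]]'
export OMP_NUM_THREADS=1
cat > look.py <<'E'
from ret import *
from h import proj,C
import cv2,sys
p0,M0,s=pose();print(p0,s['joint_positions'],s['grip_width'],s['contact_force'],s['wrist_torque'],s['clock'])
print("deckframe tray",Td.T@(p0-deck)-[0,0,D0], "rot",rel(p0,M0,p0,Md)[0])
a=robot.snapshot("top")[:,:,::-1];b=robot.snapshot("side")[:,:,::-1]
n=sys.argv[1]
cv2.imwrite(f"pics/top{n}.png",a);cv2.imwrite(f"pics/side{n}.png",b)
def crop(im,x0,y0,x1,y1,s):
    c=cv2.resize(im[y0:y1,x0:x1],None,fx=s,fy=s,interpolation=cv2.INTER_CUBIC)
    for k in range(0,x1-x0,20):
        cv2.line(c,(k*s,0),(k*s,6),(0,0,255),1);cv2.putText(c,str(x0+k),(k*s,16),0,.35,(0,0,255),1)
    for k in range(0,y1-y0,20):
        cv2.line(c,(0,k*s),(6,k*s),(0,0,255),1);cv2.putText(c,str(y0+k),(8,k*s+4),0,.35,(0,0,255),1)
    return c
cv2.imwrite(f"pics/t{n}.png",crop(a,430,160,570,310,4));cv2.imwrite(f"pics/s{n}.png",crop(b,310,310,500,460,4))
E
python3 look.py 21
```

```text
clock: 23.4
eef_pos: [0.5586, -0.3119, 0.1043]
eef_rot: [-1.571, 0.381, -3.019]
contact_force: [-0.3, -0.6, -4.0]
grip_width: 0.0113
clock: 23.65
eef_pos: [0.5603, -0.3118, 0.1011]
eef_rot: [-1.571, 0.382, -3.019]
contact_force: [0.1, -1.1, 0.4]
grip_width: 0.0113
[ 0.56  -0.312  0.101] [-0.287  0.289  1.021  1.944 -0.693  0.883 -1.929] 0.011319653072037675 [ 0.11  -1.102  0.409] [ 0.03   0.766 -0.019] 23.65
deckframe tray [0.005 0.001 0.001] rot [0.1, 0.2, -0.1]
```

View pics/s21.png

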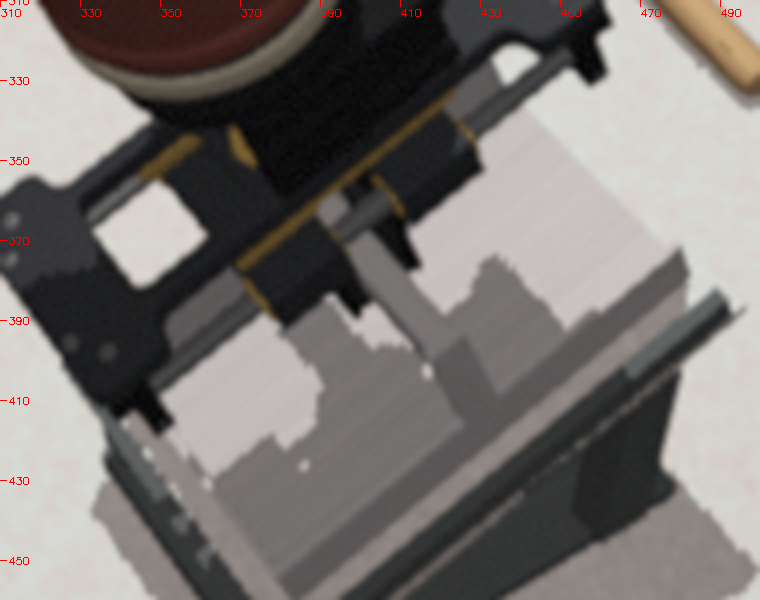

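View pics/t21.png

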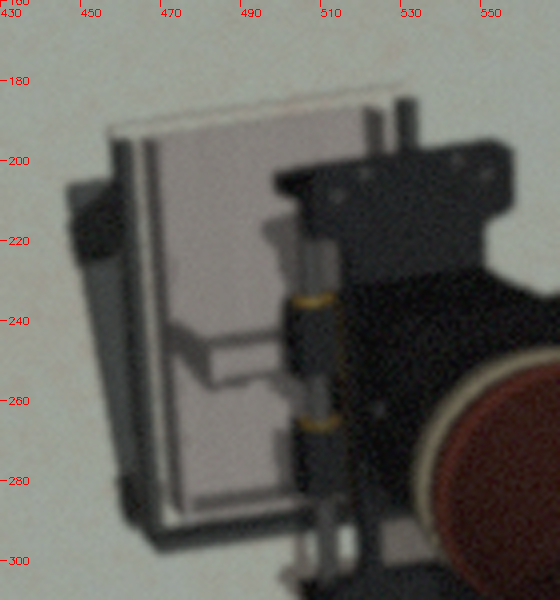

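```bash
python3 -m crank '[[[0,0,0],[0.003,0,0],1],[[0,0,0],[0.005,0,0],1],[[0,0,0],[0.007,0,0],1]]' 60; python3 -m crank '[[[0,0,0],[0.002,0,0],1],[[0,0,0],[0.003,0,0],1]]'; python3 -c "
from ret import *
p0,M0,s=pose();print('deckframe tray',Td.T@(p0-deck)-[0,0,D0],'F tool',M0.T@s['contact_force'])"
```

```text
clock: 24.12
eef_pos: [0.5537, -0.3128, 0.0986]
eef_rot: [-1.571, 0.382, -3.019]
contact_force: [1.0, 0.0, -1.7]
grip_width: 0.0118
clock: 24.38
eef_pos: [0.551, -0.3131, 0.0976]
eef_rot: [-1.571, 0.383, -3.02]
contact_force: [1.8, 0.3, -0.8]
grip_width: 0.0116
deckframe tray [-0.005  0.001  0.002] F tool [-1.415  1.468 -0.045]
```

```bash
python3 -m crank '[[[0,0,0],[0.002,0,0],1],[[0,0,0],[0.003,0,0],1],[[0,0,0],[0.003,0,0],1]]'; python3 -c "
from ret import *
p0,M0,s=pose();print('deckframe tray',Td.T@(p0-deck)-[0,0,D0],'F tool',M0.T@s['contact_force'])"; python3 look.py 22
```

```text
clock: 24.75
eef_pos: [0.5506, -0.3131, 0.098]
eef_rot: [-1.57, 0.386, -3.018]
contact_force: [7.1, 1.7, 1.6]
grip_width: 0.0113
deckframe tray [-0.005  0.001  0.002] F tool [-7.336  1.234 -0.818]
[ 0.551 -0.313  0.098] [-0.285  0.272  1.025  1.966 -0.69   0.871 -1.913] 0.011331235431325679 [7.104 1.705 1.622] [ 0.435 -1.003  0.121] 24.75
deckframe tray [-0.005  0.001  0.002] rot [0.0, 0.3, -0.4]
```

View pics/s22.png

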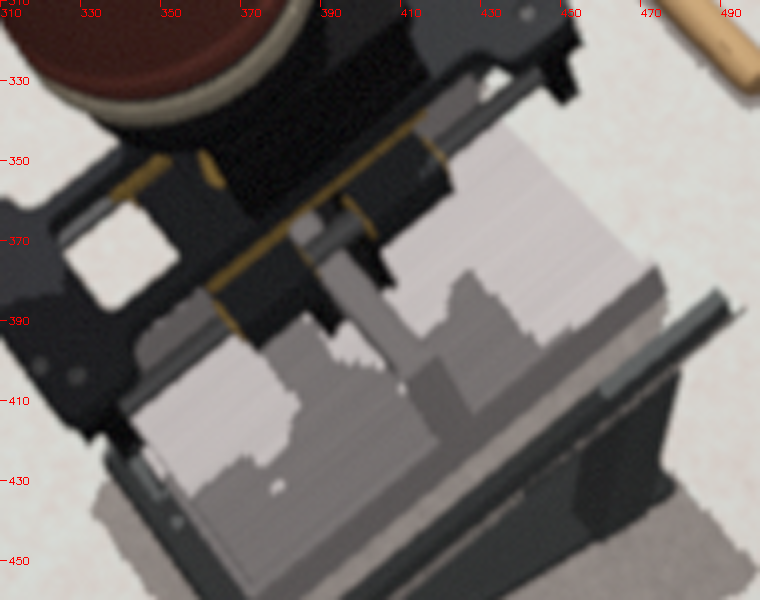

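```bash
python3 -m crank '[[[0,0,0],[0.001,0.002,0],1],[[0,0,0],[0.001,0.003,0],1]]' 60; python3 -m crank '[[[0,0,0],[0,0,0],0.5],[[0,0,0],[0,0,0],0.5],[[0,0,0],[0,0,0],0.5],[[0,0,0],[0,0,0],0.5]]'; python3 look.py 23
```

```text
clock: 25.1
eef_pos: [0.552, -0.3131, 0.097]
eef_rot: [-1.57, 0.39, -3.018]
contact_force: [-13.2, 9.4, 30.6]
grip_width: 0.0112
clock: 25.6
eef_pos: [0.5518, -0.3131, 0.0968]
eef_rot: [-1.57, 0.389, -3.018]
contact_force: [0.4, -0.1, 0.2]
grip_width: 0.0407
[ 0.552 -0.313  0.097] [-0.279  0.275  1.021  1.966 -0.698  0.869 -1.906] 0.040689339423508504 [ 0.439 -0.12   0.154] [0.014 0.622 0.013] 25.6
deckframe tray [-0.004  0.001  0.001] rot [0.1, 0.3, -0.5]
```

View pics/s23.png

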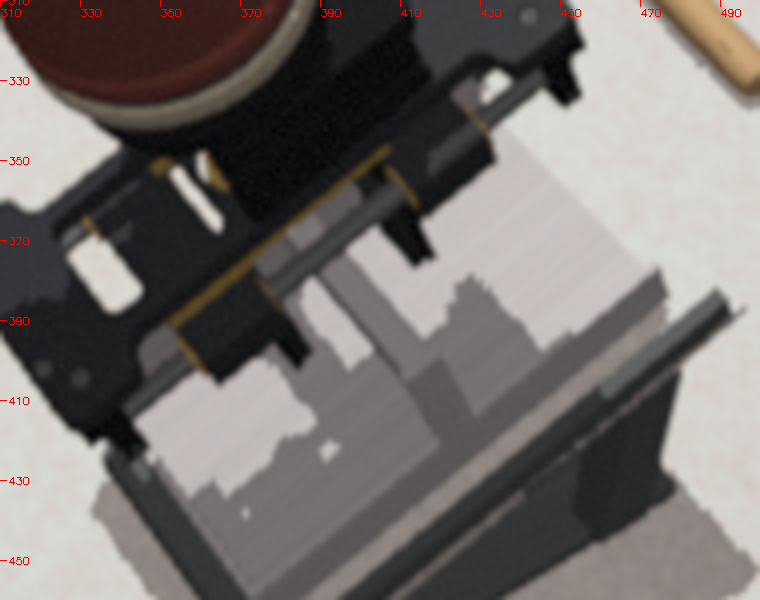

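Released cleanly, with no residual force. Retracting along the deck normal.

```bash
python3 -m crank '[[[0,0,0],[0,-0.01,0],0.5],[[0,0,0],[0,-0.03,0],0.5],[[0,0,0],[0,-0.06,0],0.5],[[0,0,0],[0,-0.1,0],0.5],[[0,0,0],[0,-0.14,0],0.5],[[0,0,0],[0.03,-0.18,0],0.5],[[0,0,0],[0.08,-0.2,0],0.5],[[0,0,0],[0.12,-0.2,0],0.5]]'; python3 look.py 24
```

```text
clock: 26.7
eef_pos: [0.3652, -0.3368, 0.2362]
eef_rot: [-1.569, 0.388, -3.017]
contact_force: [-0.1, -0.9, -0.5]
grip_width: 0.0436
[ 0.365 -0.337  0.236] [-0.147 -0.38   0.859  2.003  0.001  1.126 -2.304] 0.043616204489839244 [-0.085 -0.918 -0.51 ] [-0.04   0.541 -0.004] 26.7
deckframe tray [-0.127 -0.001  0.2  ] rot [0.0, 0.3, -0.4]
```

View pics/side24.png

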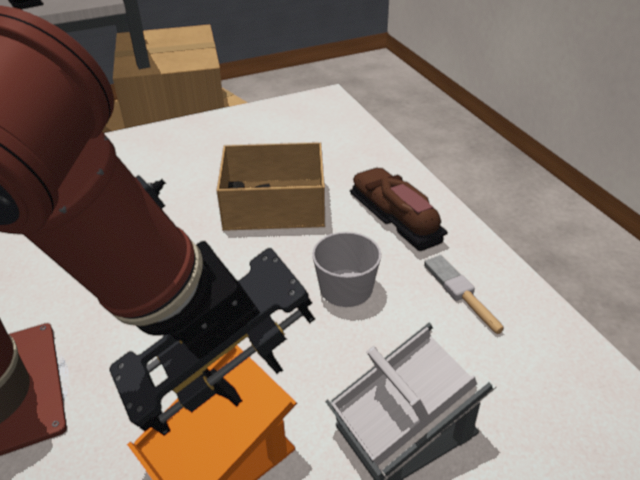

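View pics/top24.png

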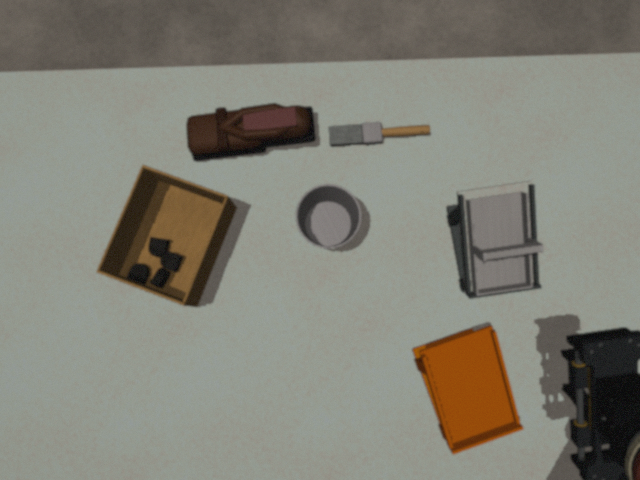

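```bash
python3 -c "
import cv2
b=cv2.imread('pics/side24.png');cv2.imwrite('pics/s24b.png',cv2.resize(b[320:480,320:500],None,fx=4,fy=4,interpolation=cv2.INTER_CUBIC)[:600])"
```

```text
(no output)
```

View pics/s24b.png

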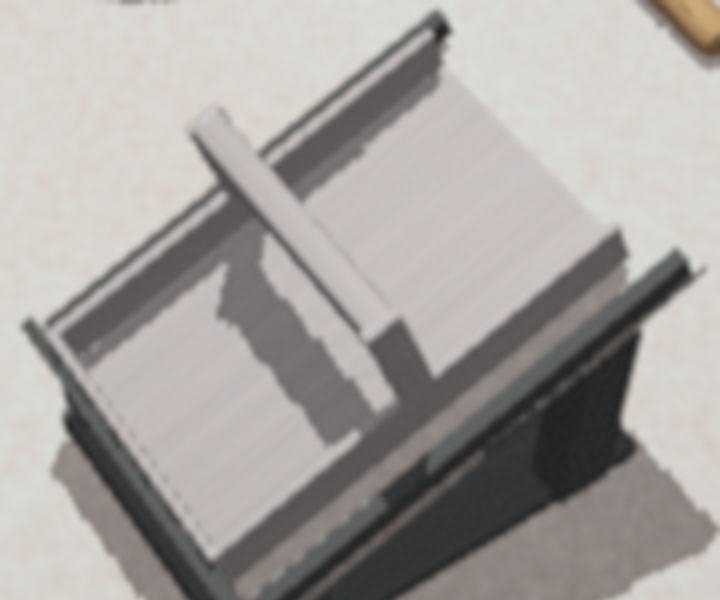

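View pics/t24.png

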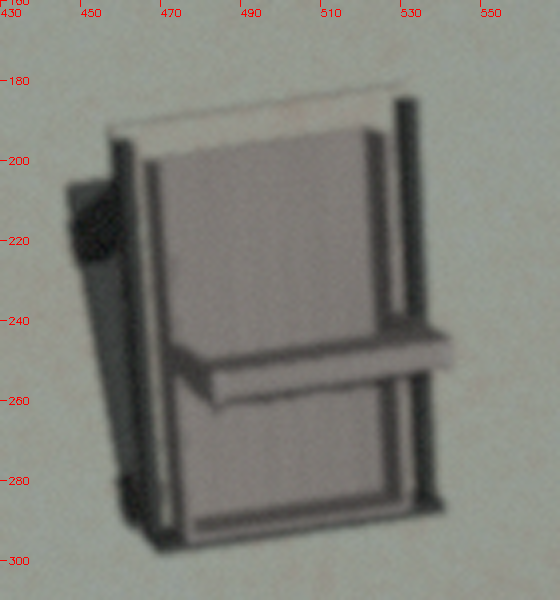

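```bash
python3 - <<'E'
import cv2,numpy as np
from plant import robot
a=cv2.imread("pics/side0.png").astype(int);b=cv2.imread("pics/side24.png").astype(int)
A=cv2.imread("pics/top0.png").astype(int);B=cv2.imread("pics/top24.png").astype(int)
f=lambda x,y:int((np.abs(x-y).max(2)>40).sum())
print("shoe/brush top",f(A[90:165,180:440],B[90:165,180:440]),"tin",f(A[180:255,290:370],B[180:255,290:370]),"shoe side",f(a[160:340,345:510],b[160:340,345:510]),"carton side",f(a[140:240,210:330],b[140:240,210:330]))
print(robot.sense()["joint_positions"],robot.sense()["contact_force"]);print(robot.finish_job())
E
```

```text
shoe/brush top 0 tin 0 shoe side 211 carton side 98
[-1.39114648e-01 -3.81309258e-01  8.61559875e-01  2.00612387e+00
  2.26082855e-04  1.12592833e+00 -2.30285593e+00] [ 0.33906526 -0.76634318 -0.05309073]
the job is handed in; nothing more can be done
None
```

All four heel blocks are in the carton. The empty tray is back on the rack, open end uphill, with its back wall against the stop, and I let go of it. The job is handed in at about 27 s on the robot's clock.

**What went wrong:**
- **Dropped tray:** the first grip was too shallow. The fingertips in the pictures sat about 27 mm short of the reported TCP. The tray slipped out as I tipped it over the carton and came to rest with its open end on the carton rim and its back down by the shoe, blocks still in it. I regrasped deeper, with the grip width reading 11.5 mm on the 12 mm bar, and tipped it to about 60°.
- **Joint limit:** after my last retreat, joint 2 read -0.3813 against a limit of -0.38. I can't tell whether that is sensor noise or a real overrun.

**Last checks:**
- **Blocks:** the top view shows four in the carton and none in the tray.
- **Tray:** it was pushed against the stop until it blocked at about 7 N. In both final views it lies flat between the guides with no visible gap at the stop. The reported position put it about 2–3 mm past the nominal home spot, which is within my measuring error for the deck.
- **Press on release:** seating the tray gave a brief contact force of about 35 N at the wrist. The limit I had in mind is 40 N for the arm or gripper body; this load went through the fingers.
- **Bystanders:** the brush, the tin and the shoe show no change in the top view. The side view had 211 changed pixels in the shoe and brush area and 98 around the carton. I take the carton ones to be the blocks now inside it. I didn't trace the 211, so a very small shift of the shoe isn't ruled out.

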